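# Dry the rinsed lemons in the crank-fan dryer

### The arm

A 6-joint arm with a two-finger parallel gripper is mounted at the origin on a cart in front of the work surface, level with it; the furniture and walls round the work are solid. World frame = base frame: x ahead of the robot, y to its left, z up, the work surface at z = 0. Lengths are in m, angles in degrees, forces in N, time in s.
With the tool pointing down it reaches from about 0.275 to 0.725 m from the base axis. Payload 15.9 kg.
Tool frame: the origin (TCP) lies at the very end of the fingers, on their centre line; the grasp point (between the pads) lies tcp_to_grasp behind it (tcp_to_grasp is the distance from the TCP to the grasp point, in m); z points along the fingers, y is the line along which they close (so a half turn about z gives the same grasp; the last joint's range is limited). The gripper opens to 85 mm and grips with 20 to 120 N. Pads are 22 mm wide; open, the fingers measure 114 mm over their backs; the gripper's body (76 mm by 85 mm) begins 54 mm behind the grasp point. The pads swing forward as they close: fully open they stand 13 mm farther back than shut.
Start: joints at [-63.14, 12.198, -1.971, 75.831, 0, 90], TCP at [0.226, -0.446, 0.231] pointing down, gripper open.
Joint ranges: [-170.91, 170.91], [-42.67, 98.43], [-65.05, 77.54], [-120.47, 116.71], [-90, 82.35], [-180, 180]. Speed limits (degrees/s): [108.29, 108.29, 136.94, 147.25, 180, 180].

### API

Orientations are given as a 3x3 rotation matrix whose columns are the frame's x, y, z axes.
In Python, from cell import * gives the robot as it stands. The module is installed in compiled form; this text tells all that it offers.
- The arm moves only by the tool arm_command, never from a script. Its argument "series" is a list of rows, each an object with "dp": the shift along the tool's x, y, z in units of 0.2 m (1.0 is 0.2 m), a list of three; "rot": the turn, a rotation vector about the tool's x, y, z in units of 180 degrees (1.0 is 180 degrees), a list of three; "fingers": the gripper command: -1 is shut, 1 is fully open, values between are in proportion. In form: [{"dp": [x, y, z], "rot": [rx, ry, rz], "fingers": fingers}, ...]. A call has exactly 5 rows; each row is the pose to reach, as a shift and turn from the pose commanded when the call began, along the tool's axes at that moment, turning the shorter way round; what a row does not reach only later rows make up. A row lasts 1/8 s, in which the tool goes at most 62.5 mm and 10.7 degrees, less where a joint would pass 70% of its speed; a pose out of reach is approached as far as the arm can. A call with a number of a shift or a turn outside -1 to 1 is refused whole. A call with a gripper value outside its range is refused whole. The fingers move at their own pace and stop on an object; the grip force is fixed at half the most. Time passes only in rows, so rows that repeat a pose let the fingers close, or fill a call up. It gives the time, the measured TCP pose, the force, the opening and the grip force at its end, in the units of the state.
- read_state(): the state, without advancing time (a new reading comes with each control period).
- snapshot(name): name is "scene" or "side" or "wrist"; returns a dict with "pixels" (384x512x3 uint8, red, green, blue), "fov_y" (degrees; the focal length in pixels is half the picture's height over the tangent of half this angle, whatever the lens; pixels are square), "cx", "cy" (the principal point, pixels), "k1" (the pictures are not rectified: a ray, as slopes to the right and down, at radius r is drawn at 1 + k1 r^2 times it, then the intrinsics apply), "position" and "rotation" of the camera in the world. Camera axes: x right, y down, z forward; pixel columns grow to the right and rows downward; lengths in m; the calibration is good to about 2 mm. A picture is of the moment at which its call begins. There is no depth.
- finish_job(): hands the job in; it is judged then, once.
The state is a dict: "time_s": time; "joint_pos": joint angles; "dq": joint speeds; "joint_torque": joint torques, N m; "position": TCP position; "eef_rot": TCP orientation; "ft_force": force on the tool from outside, world axes, zero at the start; "torque": the same for the moment, N m; "width": opening from 0.0 (shut) to 1.0 (fully open); "grip_force": force on a finger pad.
Only numpy, scipy, OpenCV 4.12 (cv2) and the standard library are available. Lean on these libraries where they do the work, as an engineer would, in place of code of your own. Each camera call takes 0.05 s, during which the arm holds its last target. There are 200 camera calls.

### The job

Dry the rinsed lemons: put every lemon from the worktop into the dryer's basket, swing the lid fully shut, and turn the red turnbutton square across the lid's edge so that it holds the lid. Then take the crank from its wooden tray, push it fully down on the square shaft in the lid and wind it at least three full turns clockwise (seen from above); at last pull the crank off and lay it flat in its tray again, wholly inside, leaving the lid shut and secured and everything else on the worktop where it is.

Things in the scene. Friction and masses are not known exactly. Their poses are not given: they have to be found in the camera images.
- dryer: round white fruit dryer, 230 mm across, fixed on the draining board; origin on its vertical axis at worktop height, z up. The rim is 100 mm up. Its x axis points to the lid's hinge, its -x side carries the turnbutton. The lid's hinge line runs along its y axis at x = 120, z = 100 mm
- basket_in (a point): centre of the inner floor of the green basket in the dryer, 20 mm above the dryer's origin; the basket is round, inside radius 84 mm at the floor, 102 mm at its rim, 72 mm deep; fixed
- lid (a joint): hinge of the grey lid (a flat disc 226 mm across, 8 mm thick), rad: 0 is shut, it starts open at 1.75 to 1.95, beyond upright. Stiff hinge (0.38 N m): it stays where it is left. Shut, its top is 108 mm above the dryer's origin. The lid's underside lies in the plane through the hinge line
- lid_edge (a point): point on the lid's outer edge farthest from the hinge, on its upper (outer) face, 233 mm from the hinge measured along the lid; z is the lid's upward normal when shut and points away from the basket, to the hinge side, when open
- button (a joint): red turnbutton, rad: near 0 (0.1 to 0.4 at the start) it lies along the edge of the tub, clear of the lid; at 1.57 it points across the lid's edge (it turns anticlockwise from above, stop at 1.6; about 0.05 N m). Across, its bar lies over the lid's edge and holds the lid down
- button_grip (a point): top middle of the turnbutton, on its vertical pivot, 142 mm above the dryer's origin and 133 mm from its axis on the -x side; the upright wing to pinch is 10 mm thick (x of this point), 58 mm long (y of this point) and 26 mm high below this point; its base bar is 72 x 16 x 7 mm under it, its underside 2 mm above the lid's top
- shaft (a joint): turn of the square shaft in the middle of the lid (it drives the fan blades under the lid), rad, grows clockwise from above and counts on over full circles (6.28 a turn); starts between -0.5 and 0.5; friction about 0.1 N m. The crank has about 0.2 rad of play on it either way, so wind a little past three turns by the crank
- shaft_seat (a point): foot of the square shaft, on its axis, on top of the collar (38 mm across) where the crank comes to sit; 114.5 mm above the dryer's origin when the lid is shut; z along the shaft (level while the lid is open). The shaft is 14 mm square, sides along this point's x and y, 36 mm high, the top 10 mm stepping down to a 7 mm square tip
- crank: steel crank, 0.24 kg: a hub 38 x 38 mm and 40 mm high with a 17 mm square hole right through it, from whose foot a flat bar, 10 mm thick, 18 mm wide, runs along +x to a black knob. Origin at the middle of the hub's underside, z up along the hole, hole sides along x and y. The hub can be gripped on its two y sides; it is the heavy end, the whole is 106 mm long. Underside flat
- crank_grip (a point): middle of the crank's black winding knob, 75 mm from the hub's axis along the crank's x and 34 mm above its underside; the knob is a 25 mm thick upright round grip from 10 to 56 mm above the underside and spins freely on the bar
- tray: shallow wooden tray, 180 (its x) x 110 (its y) x 18 mm high, walls 4 mm, floor 4 mm; fixed; origin under its centre; the crank starts in it
- lemon1: yellow lemon, about 72 long (its x axis) x 57 x 58 mm, 0.1 kg; origin at the middle of the underside, so its centre is 29 mm up its own z axis. Two or three of the four lemons are there; the others are absent (None). Lemons can roll when pushed.
- lemon2: yellow lemon, about 72 long (its x axis) x 57 x 58 mm, 0.1 kg; origin at the middle of the underside, so its centre is 29 mm up its own z axis. Two or three of the four lemons are there; the others are absent (None). Lemons can roll when pushed.
- lemon3: yellow lemon, about 72 long (its x axis) x 57 x 58 mm, 0.1 kg; origin at the middle of the underside, so its centre is 29 mm up its own z axis. Two or three of the four lemons are there; the others are absent (None). Lemons can roll when pushed.
- lemon4: yellow lemon, about 72 long (its x axis) x 57 x 58 mm, 0.1 kg; origin at the middle of the underside, so its centre is 29 mm up its own z axis. Two or three of the four lemons are there; the others are absent (None). Lemons can roll when pushed.
- mug: orange mug, 78 x 108 x 101 mm high, origin at the middle of its underside; it stands near the front corner of a wall cupboard whose underside hangs 275 mm above the worktop, so the gripper must pass in front of it, nearer the robot; not part of the work
- salt_shaker: glass salt shaker, 44 mm across, 90 mm high, origin at the middle of its underside; not part of the work
- mustard_jar: jar with a green lid, 62 mm across, 109 mm high, origin at the middle of its underside; not part of the work
- garlic: garlic bulb, 53 mm across, 53 mm high, origin at the middle of its underside; not part of the work
Mind the look-alikes: they are no part of the job. Leave any pink or purple look-alike of the lemon1 alone.

How it is judged:
By the outcome, as a careful person would: the job done as asked, in the order asked, and still so for the second after the job is handed in, with the robot touching nothing.
Of lemon1, lemon2, lemon3, lemon4 only 2 to 3 are there at a start; the rules pass over those that are not, and their reading is None.
At some moment in a run one of lemon1, lemon2, lemon3, lemon4 may be knocked a few centimetres aside while the robot is not near it.
Once in a run the grip may slacken for a moment while it holds something.
It also fails if it takes over 210 s, if anything falls off the work surface, if the arm or the gripper's body presses on something with over 40 N, if the wrist force passes 120 N, or if a joint passes its speed limit or range.

## Working session

There is one attempt and no reset: what is moved stays moved. The work goes in short steps, Python scripts to look and compute and a tool call to move; the robot and the scene stay as the last step left them, time stands still between calls to the robot, and variables do not carry over. Pictures are saved under pics/ and viewed, at most 14 in all, crops included, and the job is handed in when it is done.

Besides the shell and the picture viewer there is one more tool, called after "Call:" as name(argument=value, ...), one argument or row to a line, values as JSON. arm_command: Moves the arm, as the interface text tells. Its arguments: {"type":"object","properties":{"series":{"type":"array","items":{"type":"object","properties":{"dp":{"type":"array","items":{"type":"number","minimum":-1,"maximum":1}},"rot":{"type":"array","items":{"type":"number","minimum":-1,"maximum":1}},"fingers":{"type":"number"}}}}},"required":["series"]}

```bash
mkdir -p pics
cat > h.py <<'E'
from cell import *
import numpy as np, cv2
def snap(n,f=None):
    s=snapshot(n)
    if f: cv2.imwrite('pics/'+f,s['pixels'][:,:,::-1])
    return s
def ray(s,u,v):
    f=192/np.tan(np.radians(s['fov_y'])/2)
    K=np.array([[f,0,s['cx']],[0,f,s['cy']],[0,0,1.]])
    p=cv2.undistortPoints(np.array([[[u,v]]],float),K,np.array([s['k1'],0,0,0.]))[0,0]
    return np.array(s['position']),np.array(s['rotation'])@np.array([p[0],p[1],1])
def onz(s,u,v,z):
    o,d=ray(s,u,v); return o+d*(z-o[2])/d[2]
def tri(s1,a,s2,b):
    o1,d1=ray(s1,*a);o2,d2=ray(s2,*b)
    t=np.linalg.lstsq(np.c_[d1,-d2],o2-o1,rcond=None)[0]
    p,q=o1+d1*t[0],o2+d2*t[1]; return (p+q)/2,np.linalg.norm(p-q)
def proj(s,P):
    f=192/np.tan(np.radians(s['fov_y'])/2)
    c=np.array(s['rotation']).T@(np.array(P)-s['position']); x=c[:2]/c[2]
    x=x*(1+s['k1']*(x@x)); return x*f+[s['cx'],s['cy']]
E
python3 - <<'E'
from h import *
np.set_printoptions(precision=4,suppress=True)
a=[]
for n in ['scene','side','wrist']:
    s=snap(n,n+'0.png');print(n,s['position'],s['rotation'],s['fov_y'],s['k1'],s['cx'],s['cy'])
    np.save(n+'0.npy',s,allow_pickle=True);a.append(s['pixels'])
cv2.imwrite('pics/s0.png',cv2.resize(a[0][:,:,::-1],(800,600)))
cv2.imwrite('pics/d0.png',cv2.resize(a[1][:,:,::-1],(800,600)))
print(read_state())
E
```

```text
scene [-0.8377  0.4522  0.7486] [[-0.2675 -0.3798  0.8856]
 [-0.9634  0.1239 -0.2379]
 [-0.0194 -0.9168 -0.399 ]] 42.264006506109936 -0.042159069772493965 249.21138313583364 203.15432463709982
side [ 0.2997 -0.6731  1.299 ] [[ 0.9565 -0.2441  0.1597]
 [-0.2917 -0.7958  0.5306]
 [-0.0024 -0.5541 -0.8324]] 48.9559719245321 -0.14357496298056704 245.55244775805016 187.57357758919684
wrist [ 0.2848 -0.4159  0.3736] [[ 0.4521 -0.8603 -0.2355]
 [-0.892  -0.436  -0.1196]
 [ 0.0003  0.2641 -0.9645]] 68.5546535489945 -0.037493424168429226 253.73232983845085 192.35570731694045
{'time_s': 0.15, 'joint_pos': array([-63.1382,  12.2177,  -1.9955,  75.8331,   0.0004,  90.0001]), 'dq': array([ 0.0403, -0.0985,  0.0897,  0.0589,  0.0458,  0.1167]), 'joint_torque': array([ -0.001 , -68.6418,  48.7241,   0.0135,  -0.    ,  -0.    ]), 'position': array([ 0.2258, -0.4458,  0.231 ]), 'eef_rot': array([[ 0.8921,  0.4518, -0.0004],
       [ 0.4518, -0.8921,  0.0007],
       [ 0.    , -0.0008, -1.    ]]), 'ft_force': array([-0.1946,  0.1306,  0.5654]), 'torque': array([ 0.0111, -0.0611,  0.0132]), 'grip_force': 0.0, 'width': 1.0011610340883084}
```

View pics/s0.png

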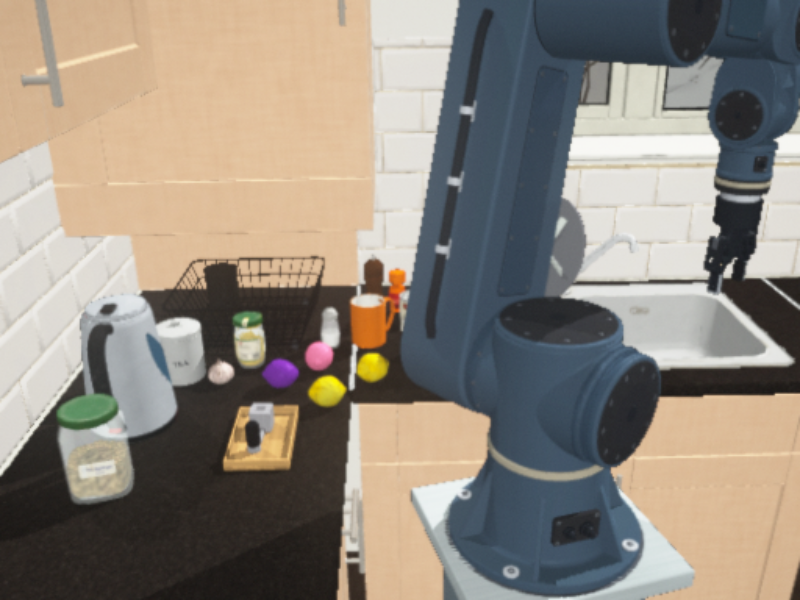

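View pics/d0.png

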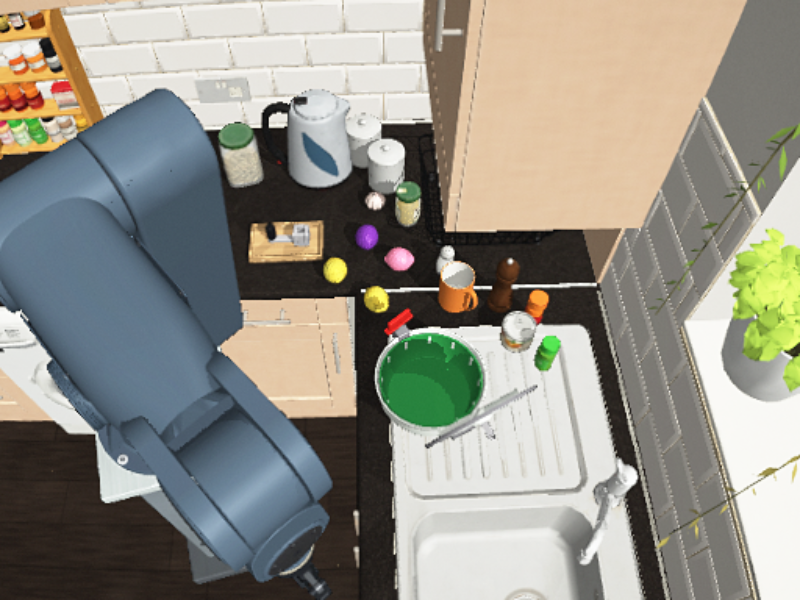

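The side view shows yellow lemons at about (335,270) and (377,299) of the 800x600 picture. The purple (367,237) and pink (399,259) fruits are look-alikes, so I'll leave them. The dryer is at (430,380), the red button at (399,322) and the tray with the crank at (287,240). The scene view shows the same two lemons, at (327,391) and (373,367).

Run:
```python
from h import *
np.set_printoptions(precision=4,suppress=True)
S={n:np.load(n+'0.npy',allow_pickle=True).item() for n in ['scene','side']}
def blobs(s,lo,hi,mn=25):
    h=cv2.cvtColor(s['pixels'],cv2.COLOR_RGB2HSV)
    m=cv2.inRange(h,lo,hi); n,l,st,c=cv2.connectedComponentsWithStats(m)
    return [(c[i].round(1),st[i]) for i in range(1,n) if st[i][4]>=mn],l
Y=((25,150,120),(33,255,255))
for n in S:
    for c,st in blobs(S[n],*Y)[0]: print(n,'yel',c,st,onz(S[n],*c,.029))
s=S['side']
for c,st in blobs(s,(0,200,150),(4,255,255),15)[0]: print('red',c,st,onz(s,*c,.135))
b,l=blobs(s,(55,150,40),(80,255,255),500)
for c,st in b: print('green',c,st)
# crop views
p=s['pixels'][:,:,::-1]
cv2.imwrite('pics/c1.png',np.hstack([cv2.resize(p[130:205,150:250],(400,300),interpolation=2),cv2.resize(p[195:300,235:375],(400,300),interpolation=2)]))
```

```text
scene yel [237.9 234.6] [228 226  21  18 278] [0.5297 0.1242 0.029 ]
scene yel [209.1 249.9] [198 240  24  20 339] [0.4586 0.2315 0.029 ]
side yel [213.9 172.6] [207 165  15  16 163] [0.4506 0.2347 0.029 ]
side yel [240.3 191.6] [233 183  16  17 159] [0.5202 0.1254 0.029 ]
red [23.2 65.9] [20 63  7  6 22] [-0.2304  0.9777  0.135 ]
red [254.5 205.4] [246 198  18  16 114] [ 0.5305 -0.0056  0.135 ]
green [275.  243.2] [ 243  214   66   59 2978]
```

View pics/c1.png

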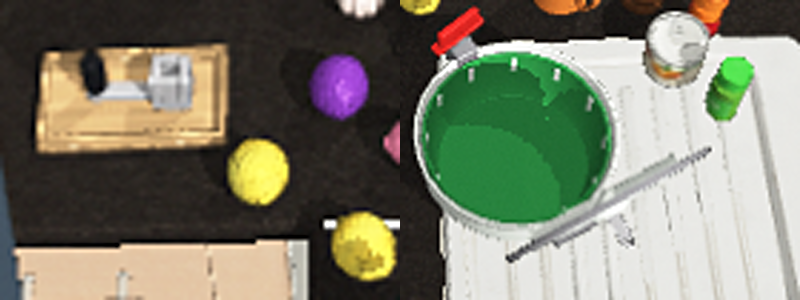

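Call:
arm_command(
  series=[
    {"dp": [0.14, -0.17, -0.13], "rot": [0, 0, 0], "fingers": 1},
    {"dp": [0.28, -0.34, -0.25], "rot": [0, 0, 0], "fingers": 1},
    {"dp": [0.42, -0.5, -0.38], "rot": [0, 0, 0], "fingers": 1},
    {"dp": [0.56, -0.67, -0.5], "rot": [0, 0, 0], "fingers": 1},
    {"dp": [0.56, -0.67, -0.5], "rot": [0, 0, 0], "fingers": 1},
  ],
)

```text
time_s: 0.78
position: [0.2661, -0.2744, 0.3331]
eef_rot: [[0.891, 0.454, 0.002], [0.454, -0.891, -0.002], [0.001, 0.003, -1.0]]
ft_force: [0.4, -0.0, -0.9]
width: 1.001
grip_force: 0.0
```

Call:
arm_command(
  series=[
    {"dp": [0.23, -0.12, 0], "rot": [0, 0, 0], "fingers": 1},
    {"dp": [0.46, -0.24, -0.1], "rot": [0, 0, 0], "fingers": 1},
    {"dp": [0.69, -0.36, -0.15], "rot": [0, 0, 0], "fingers": 1},
    {"dp": [0.92, -0.49, -0.15], "rot": [0, 0, 0], "fingers": 1},
    {"dp": [0.92, -0.49, -0.15], "rot": [0, 0, 0], "fingers": 1},
  ],
)

```text
time_s: 1.4
position: [0.3865, -0.1033, 0.3604]
eef_rot: [[0.89, 0.456, -0.001], [0.456, -0.89, 0.001], [-0.001, -0.001, -1.0]]
ft_force: [-0.4, -1.0, 0.0]
width: 1.003
grip_force: 0.0
```

Run:
```python
from h import *
np.set_printoptions(precision=4,suppress=True)
s=snap('wrist','w1.png');np.save('w1.npy',s,allow_pickle=True)
cv2.imwrite('pics/w1b.png',cv2.resize(s['pixels'][:,:,::-1],(800,600)))
r=read_state();print(r['position'],r['joint_pos'],s['position'])
```

```text
[ 0.3857 -0.1046  0.3605] [-15.172    1.3216   4.2732  93.0344  -0.0119 137.7938] [ 0.4455 -0.0731  0.503 ]
```

View pics/w1b.png

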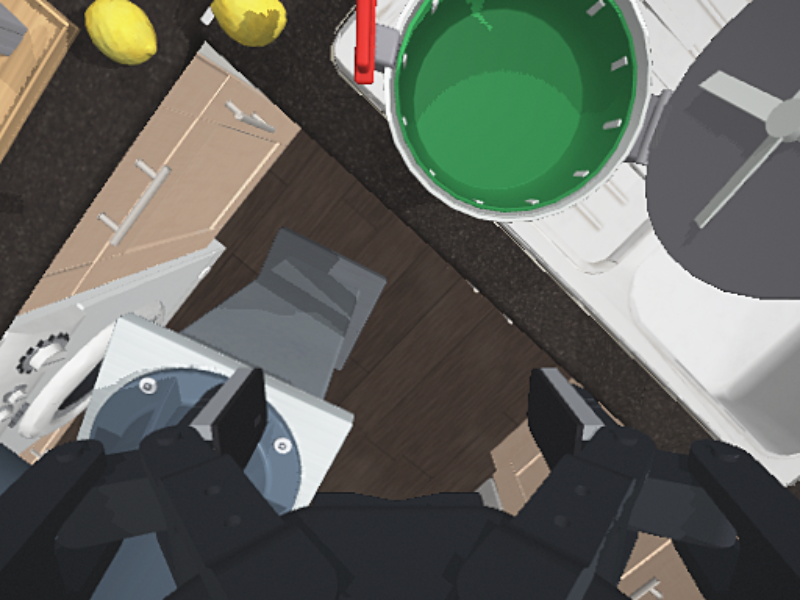

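Run:
```python
from h import *
np.set_printoptions(precision=4,suppress=True)
s=np.load('side0.npy',allow_pickle=True).item()
print('cup',[onz(s,u/1.5625,v/1.5625,.275) for u,v in [(455,228),(640,228),(425,50)]])
print('mug',onz(s,457/1.5625,270/1.5625,.1))
w=np.load('w1.npy',allow_pickle=True).item()
h=cv2.cvtColor(w['pixels'],cv2.COLOR_RGB2HSV)
m=cv2.inRange(h,(25,150,100),(33,255,255));n,l,st,c=cv2.connectedComponentsWithStats(m)
for i in range(1,n):
  if st[i][4]>50:print(c[i],st[i],onz(w,*c[i],.029))
# basket rim points, hand read (outer white rim outer edge, z=.1)
for u,v in [(389,95),(400,150),(440,200),(510,221),(580,203),(625,165),(650,100)]: print(onz(w,u/1.5625,v/1.5625,.1))
P=np.array([onz(w,u/1.5625,v/1.5625,.1)[:2] for u,v in [(389,95),(400,150),(440,200),(510,221),(580,203),(625,165),(650,60)]])
A=np.c_[2*P,np.ones(len(P))];x=np.linalg.lstsq(A,(P**2).sum(1),rcond=None)[0];print('C',x[:2],np.sqrt(x[2]+x[:2]@x[:2]))
print('but',onz(w,365/1.5625,40/1.5625,.142))
```

```text
cup [array([0.6785, 0.0876, 0.275 ]), array([ 1.045 , -0.0211,  0.275 ]), array([0.8134, 0.6596, 0.275 ])]
mug [0.705  0.1025 0.1   ]
[79.0054 18.0833] [  56    0   44   40 1105] [0.4539 0.2319 0.029 ]
[160.1534  12.4007] [135   0  48  30 841] [0.516  0.1219 0.029 ]
[ 0.5049 -0.0355  0.1   ]
[ 0.4695 -0.0643  0.1   ]
[ 0.4479 -0.1157  0.1   ]
[ 0.4606 -0.1812  0.1   ]
[ 0.5038 -0.2294  0.1   ]
[ 0.5504 -0.2471  0.1   ]
[ 0.6056 -0.2361  0.1   ]
C [ 0.5598 -0.1328] 0.11239315902244824
but [ 0.5246 -0.0064  0.142 ]
```

Call:
arm_command(
  series=[
    {"dp": [0.16, -0.19, 0], "rot": [0, 0, 0], "fingers": 1},
    {"dp": [0.32, -0.37, 0], "rot": [0, 0, 0], "fingers": 1},
    {"dp": [0.48, -0.55, 0], "rot": [0, 0, 0], "fingers": 1},
    {"dp": [0.63, -0.74, 0], "rot": [0, 0, 0], "fingers": 1},
    {"dp": [0.63, -0.74, 0], "rot": [0, 0, 0], "fingers": 1},
  ],
)

```text
time_s: 2.08
position: [0.431, 0.0845, 0.3605]
eef_rot: [[0.891, 0.453, -0.001], [0.453, -0.891, -0.0], [-0.001, -0.0, -1.0]]
ft_force: [-0.2, -0.6, 0.2]
width: 0.999
grip_force: 0.0
```

```bash
cat >> h.py <<'E'
def lemons(s):
    h=cv2.cvtColor(s['pixels'],cv2.COLOR_RGB2HSV)
    m=cv2.inRange(h,(24,140,90),(34,255,255));n,l,st,c=cv2.connectedComponentsWithStats(m)
    for i in range(1,n):
        if st[i][4]>300:
            k=max(cv2.findContours((l==i).astype(np.uint8),0,2)[0],key=cv2.contourArea)
            P=np.array([onz(s,*p[0],.029)[:2] for p in k],np.float32)
            (cx,cy),(a,b),t=cv2.minAreaRect(P); M=cv2.fitEllipse(P)
            print('lemon',c[i].round(1),onz(s,*c[i],.029),'ell ctr',M[0],'axes',M[1],'long-axis yaw',M[2]-90)
def plan(p,yaw=None):
    "tool-axis dp units (and rz units) from measured pose to world p / tool-x yaw deg"
    r=read_state();R=r['eef_rot'];d=R.T@(np.array(p)-r['position'])/.2
    y=np.degrees(np.arctan2(R[1,0],R[0,0]));o='dp %s yaw %.1f J6 %.1f'%(d.round(3),y,r['joint_pos'][5])
    if yaw is not None: o+=' rz %.3f'%(-((yaw-y+180)%360-180)/180)
    print(o)
E
python3 - <<'E'
from h import *
np.set_printoptions(precision=4,suppress=True)
s=snap('wrist','w2.png');np.save('w2.npy',s,allow_pickle=True)
cv2.imwrite('pics/w2b.png',cv2.resize(s['pixels'][:,:,::-1],(800,600)))
print(read_state()['position']);lemons(s)
E
```

```text
[0.4308 0.0832 0.3607]
lemon [255.5  95.5] [0.5186 0.1256 0.029 ] ell ctr (0.5198865532875061, 0.12631849944591522) axes (0.05095885694026947, 0.06718219071626663) long-axis yaw -71.93388366699219
lemon [177.  102.2] [0.4523 0.2339 0.029 ] ell ctr (0.45250919461250305, 0.2339082956314087) axes (0.05172558128833771, 0.06955166161060333) long-axis yaw 87.12786865234375
```

View pics/w2b.png

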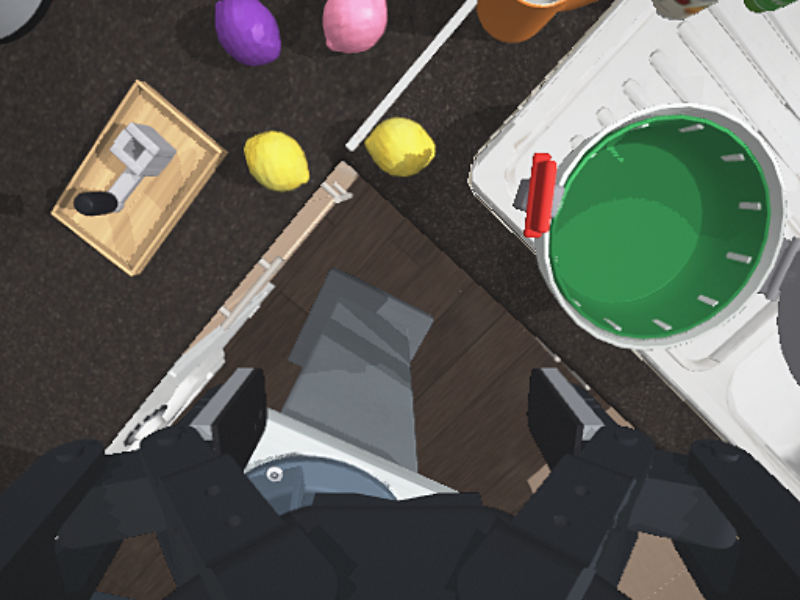

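Two lemons, at (276,161) and (400,147). The purple one at (248,30) and the pink one at (355,20) are look-alikes and stay put. Next I'll measure the tray, crank and neighbours in this view.

Run:
```python
from h import *
np.set_printoptions(precision=4,suppress=True)
s=np.load('w2.npy',allow_pickle=True).item();k=1.5625
g=lambda u,v,z:onz(s,u/k,v/k,z).round(4)
print('tray top corners',[g(*p,.018) for p in [(139,81),(227,152),(134,276),(52,212)]])
print('hub top hole',g(134,149,.044),'hub corners',[g(*p,.044) for p in[(126,122),(161,145),(139,178),(107,151)]])
print('knob top',g(88,205,.06),'purple',g(247,30,.029),'pink',g(355,20,.029))
P=np.array([g(*p,.1)[:2] for p in [(549,180),(600,130),(680,104),(740,127),(783,200),(760,290),(710,332),(640,347),(580,320),(545,265)]])
A=np.c_[2*P,np.ones(len(P))];x=np.linalg.lstsq(A,(P**2).sum(1),rcond=None)[0];print('C',x[:2],np.sqrt(x[2]+x[:2]@x[:2]))
print('button top ends',g(541,153,.142),g(536,236,.142),g(548,153,.142),g(547,236,.142))
plan([.520,.126,.20],108); plan([.52,.126,.022])
```

```text
tray top corners [array([0.4597, 0.3951, 0.018 ]), array([0.4351, 0.2869, 0.018 ]), array([0.2614, 0.3338, 0.018 ]), array([0.2888, 0.4406, 0.018 ])]
hub top hole [0.3988 0.3637 0.044 ] hub corners [array([0.4197, 0.3794, 0.044 ]), array([0.4147, 0.3401, 0.044 ]), array([0.3741, 0.3498, 0.044 ]), array([0.3847, 0.3882, 0.044 ])]
knob top [0.3298 0.3804 0.06  ] purple [0.5511 0.3082 0.029 ] pink [0.6058 0.218  0.029 ]
C [ 0.5609 -0.1272] 0.11388239897966221
button top ends [0.5603 0.0227 0.142 ] [ 0.5027 -0.0079  0.142 ] [0.5628 0.0178 0.142 ] [ 0.5069 -0.016   0.142 ]
dp [0.495 0.011 0.803] yaw 26.9 J6 164.0 rz -0.451
dp [0.496 0.011 1.693] yaw 26.9 J6 164.0
```

Call:
arm_command(
  series=[
    {"dp": [0.15, 0, 0.2], "rot": [0, 0, -0.05], "fingers": 1},
    {"dp": [0.3, 0.01, 0.4], "rot": [0, 0, -0.1], "fingers": 1},
    {"dp": [0.4, 0.01, 0.6], "rot": [0, 0, -0.15], "fingers": 1},
    {"dp": [0.5, 0.01, 0.8], "rot": [0, 0, -0.2], "fingers": 1},
    {"dp": [0.5, 0.01, 1.0], "rot": [0, 0, -0.25], "fingers": 1},
  ],
)

```text
time_s: 2.75
position: [0.5217, 0.1249, 0.1596]
eef_rot: [[0.309, 0.951, -0.0], [0.951, -0.309, -0.0], [-0.0, 0.0, -1.0]]
ft_force: [0.1, 0.5, -1.0]
width: 0.998
grip_force: 0.0
```

Call:
arm_command(
  series=[
    {"dp": [0, 0, 0], "rot": [0, 0, -0.05], "fingers": 1},
    {"dp": [0, 0, 0], "rot": [0, 0, -0.1], "fingers": 1},
    {"dp": [0, 0, 0], "rot": [0, 0, -0.15], "fingers": 1},
    {"dp": [0, 0, 0], "rot": [0, 0, -0.2], "fingers": 1},
    {"dp": [0, 0, 0], "rot": [0, 0, -0.2], "fingers": 1},
  ],
)

```text
time_s: 3.38
position: [0.5209, 0.1249, 0.1613]
eef_rot: [[-0.304, 0.953, -0.0], [0.953, 0.304, -0.0], [-0.0, -0.0, -1.0]]
ft_force: [0.4, 0.2, 0.1]
width: 1.003
grip_force: 0.0
```

Run:
```python
from h import *
import cell
np.set_printoptions(precision=4,suppress=True)
print([n for n in dir(cell) if n[0]!='_'],globals().get('tcp_to_grasp'))
s=snap('wrist');lemons(s);plan([.52,.126,.012],108);print(list(read_state()))
```

```text
['Unreachable', 'finish_job', 'read_state', 'snapshot', 'tcp_to_grasp'] 0.0187
lemon [217.7  46.6] [0.4512 0.2353 0.029 ] ell ctr (0.4516322612762451, 0.23433159291744232) axes (0.05381997674703598, 0.06936278939247131) long-axis yaw 86.90904235839844
lemon [251.7 180.2] [0.5173 0.1277 0.029 ] ell ctr (0.5199941396713257, 0.1273844689130783) axes (0.05193839222192764, 0.06558407843112946) long-axis yaw -73.48715019226074
dp [ 0.005 -0.003  0.747] yaw 107.5 J6 86.0 rz -0.003
['time_s', 'joint_pos', 'dq', 'joint_torque', 'position', 'eef_rot', 'ft_force', 'torque', 'grip_force', 'width']
```

Call:
arm_command(
  series=[
    {"dp": [0, 0, 0.25], "rot": [0, 0, 0], "fingers": 1},
    {"dp": [0, 0, 0.5], "rot": [0, 0, 0], "fingers": 1},
    {"dp": [0, 0, 0.65], "rot": [0, 0, 0], "fingers": 1},
    {"dp": [0, 0, 0.75], "rot": [0, 0, 0], "fingers": 1},
    {"dp": [0, 0, 0.75], "rot": [0, 0, 0], "fingers": 1},
  ],
)

```text
time_s: 4.05
position: [0.5198, 0.1259, 0.0102]
eef_rot: [[-0.303, 0.953, -0.003], [0.953, 0.303, -0.001], [0.0, -0.003, -1.0]]
ft_force: [0.3, -0.1, -0.2]
width: 0.997
grip_force: 0.0
```

Call:
arm_command(
  series=[
    {"dp": [0, 0, 0], "rot": [0, 0, 0], "fingers": -1},
    {"dp": [0, 0, 0], "rot": [0, 0, 0], "fingers": -1},
    {"dp": [0, 0, 0], "rot": [0, 0, 0], "fingers": -1},
    {"dp": [0, 0, 0], "rot": [0, 0, 0], "fingers": -1},
    {"dp": [0, 0, 0], "rot": [0, 0, 0], "fingers": -1},
  ],
)

```text
time_s: 4.68
position: [0.5216, 0.127, 0.013]
eef_rot: [[-0.306, 0.952, 0.002], [0.952, 0.306, 0.0], [-0.001, 0.002, -1.0]]
ft_force: [-4.4, -1.7, 15.6]
width: 0.631
grip_force: 60.6
```

Call:
arm_command(
  series=[
    {"dp": [0, 0, -0.15], "rot": [0, 0, 0], "fingers": -1},
    {"dp": [0, 0, -0.35], "rot": [0, 0, 0], "fingers": -1},
    {"dp": [0, 0, -0.6], "rot": [0, 0, 0], "fingers": -1},
    {"dp": [0, 0, -0.8], "rot": [0, 0, 0], "fingers": -1},
    {"dp": [0, 0, -0.95], "rot": [0, 0, 0], "fingers": -1},
  ],
)

```text
time_s: 5.3
position: [0.5212, 0.1271, 0.2041]
eef_rot: [[-0.306, 0.952, 0.003], [0.952, 0.306, 0.001], [-0.0, 0.003, -1.0]]
ft_force: [0.1, 1.3, -1.0]
width: 0.623
grip_force: 64.0
```

Run:
```python
from h import *
np.set_printoptions(precision=4,suppress=True)
plan([.551,-.09,.19]);plan([.551,-.09,.09]);print(read_state()['width'])
```

```text
dp [-1.079 -0.191  0.07 ] yaw 107.8 J6 85.9
dp [-1.079 -0.192  0.57 ] yaw 107.8 J6 85.9
0.6228892801877248
```

Call:
arm_command(
  series=[
    {"dp": [-0.2, -0.05, 0], "rot": [0, 0, 0], "fingers": -1},
    {"dp": [-0.42, -0.1, 0], "rot": [0, 0, 0], "fingers": -1},
    {"dp": [-0.64, -0.15, 0], "rot": [0, 0, 0], "fingers": -1},
    {"dp": [-0.82, -0.2, 0], "rot": [0, 0, 0], "fingers": -1},
    {"dp": [-0.95, -0.22, 0], "rot": [0, 0, 0], "fingers": -1},
  ],
)

```text
time_s: 5.92
position: [0.5371, -0.069, 0.2022]
eef_rot: [[-0.305, 0.952, 0.001], [0.952, 0.305, -0.0], [-0.001, 0.001, -1.0]]
ft_force: [1.1, 0.2, -0.4]
width: 0.628
grip_force: 63.9
```

Call:
arm_command(
  series=[
    {"dp": [-0.15, 0, 0], "rot": [0, 0, 0], "fingers": -1},
    {"dp": [-0.3, 0, 0.15], "rot": [0, 0, 0], "fingers": -1},
    {"dp": [-0.3, 0, 0.4], "rot": [0, 0, 0], "fingers": -1},
    {"dp": [-0.3, 0, 0.65], "rot": [0, 0, 0], "fingers": -1},
    {"dp": [-0.3, 0, 0.72], "rot": [0, 0, 0], "fingers": -1},
  ],
)

```text
time_s: 6.55
position: [0.5539, -0.1242, 0.0555]
eef_rot: [[-0.306, 0.952, -0.003], [0.952, 0.306, 0.001], [0.002, -0.003, -1.0]]
ft_force: [-0.3, 0.6, -0.1]
width: 0.627
grip_force: 63.8
```

Call:
arm_command(
  series=[
    {"dp": [0, 0, 0], "rot": [0, 0, 0], "fingers": 0.7},
    {"dp": [0, 0, 0], "rot": [0, 0, 0], "fingers": 0.7},
    {"dp": [0, 0, 0], "rot": [0, 0, 0], "fingers": 0.7},
    {"dp": [0, 0, -0.3], "rot": [0, 0, 0], "fingers": 0.7},
    {"dp": [0, 0, -0.6], "rot": [0, 0, 0], "fingers": 0.7},
  ],
)

```text
time_s: 7.18
position: [0.5554, -0.1243, 0.1797]
eef_rot: [[-0.307, 0.952, 0.0], [0.952, 0.307, -0.0], [-0.0, 0.0, -1.0]]
ft_force: [1.6, -1.6, 0.4]
width: 0.852
grip_force: 0.0
```

Run:
```python
from h import *
np.set_printoptions(precision=4,suppress=True)
s=snap('wrist','w3.png');lemons(s);s=snap('side','s3.png');lemons(s)
plan([.4515,.2343,.17],87)
```

```text
lemon [251.7 183.1] [ 0.5538 -0.1285  0.029 ] ell ctr (0.5541666746139526, -0.12968695163726807) axes (0.055862344801425934, 0.0723985806107521) long-axis yaw -73.25506019592285
dp [1.875 0.041 0.064] yaw 107.9 J6 59.5 rz 0.116
```

Call:
arm_command(
  series=[
    {"dp": [0, 0, -0.15], "rot": [0, 0, 0], "fingers": 1},
    {"dp": [0.25, 0, -0.15], "rot": [0, 0, 0], "fingers": 1},
    {"dp": [0.5, 0.02, -0.15], "rot": [0, 0, 0], "fingers": 1},
    {"dp": [0.75, 0.02, -0.15], "rot": [0, 0, 0], "fingers": 1},
    {"dp": [0.95, 0.03, -0.15], "rot": [0, 0, 0], "fingers": 1},
  ],
)

```text
time_s: 7.9
position: [0.5026, 0.0599, 0.2084]
eef_rot: [[-0.307, 0.952, 0.002], [0.952, 0.307, 0.0], [-0.0, 0.002, -1.0]]
ft_force: [1.2, 0.3, 0.1]
width: 1.001
grip_force: 0.0
```

Call:
arm_command(
  series=[
    {"dp": [0.25, 0, 0], "rot": [0, 0, 0.04], "fingers": 1},
    {"dp": [0.5, 0, 0], "rot": [0, 0, 0.08], "fingers": 1},
    {"dp": [0.75, 0.01, 0.05], "rot": [0, 0, 0.115], "fingers": 1},
    {"dp": [0.92, 0.01, 0.1], "rot": [0, 0, 0.115], "fingers": 1},
    {"dp": [0.92, 0.01, 0.1], "rot": [0, 0, 0.115], "fingers": 1},
  ],
)

```text
time_s: 8.52
position: [0.4477, 0.2358, 0.1875]
eef_rot: [[0.046, 0.999, 0.0], [0.999, -0.046, 0.0], [0.0, 0.0, -1.0]]
ft_force: [-0.8, -0.5, -0.4]
width: 0.999
grip_force: 0.0
```

Run:
```python
from h import *
np.set_printoptions(precision=4,suppress=True)
s=snap('wrist','w4.png');lemons(s);plan([.4515,.2343,.01],87)
```

```text
lemon [257.7 175.8] [0.4517 0.2382 0.029 ] ell ctr (0.4519340693950653, 0.23361539840698242) axes (0.048687953501939774, 0.06449417024850845) long-axis yaw 89.395263671875
dp [-0.001  0.016  0.889] yaw 87.3 J6 120.4 rz 0.002
```

Call:
arm_command(
  series=[
    {"dp": [0, 0.02, 0.25], "rot": [0, 0, 0], "fingers": 1},
    {"dp": [0, 0.02, 0.5], "rot": [0, 0, 0], "fingers": 1},
    {"dp": [0, 0.02, 0.75], "rot": [0, 0, 0], "fingers": 1},
    {"dp": [0, 0.02, 0.88], "rot": [0, 0, 0], "fingers": 1},
    {"dp": [0, 0.02, 0.88], "rot": [0, 0, 0], "fingers": 1},
  ],
)

```text
time_s: 9.2
position: [0.4521, 0.2325, 0.0106]
eef_rot: [[0.051, 0.999, -0.002], [0.999, -0.051, -0.001], [-0.001, -0.002, -1.0]]
ft_force: [-0.1, 0.3, 0.5]
width: 0.999
grip_force: 0.0
```

Call:
arm_command(
  series=[
    {"dp": [0, 0, 0], "rot": [0, 0, 0], "fingers": -1},
    {"dp": [0, 0, 0], "rot": [0, 0, 0], "fingers": -1},
    {"dp": [0, 0, 0], "rot": [0, 0, 0], "fingers": -1},
    {"dp": [0, 0, 0], "rot": [0, 0, 0], "fingers": -1},
    {"dp": [0, 0, 0], "rot": [0, 0, 0], "fingers": -1},
  ],
)

```text
time_s: 9.82
position: [0.4538, 0.2342, 0.0134]
eef_rot: [[0.05, 0.999, 0.003], [0.999, -0.05, 0.001], [0.001, 0.003, -1.0]]
ft_force: [-2.4, -3.4, 16.9]
width: 0.632
grip_force: 59.8
```

Call:
arm_command(
  series=[
    {"dp": [0, 0, -0.15], "rot": [0, 0, 0], "fingers": -1},
    {"dp": [0, 0, -0.35], "rot": [0, 0, 0], "fingers": -1},
    {"dp": [0, 0, -0.6], "rot": [0, 0, 0], "fingers": -1},
    {"dp": [0, 0, -0.8], "rot": [0, 0, 0], "fingers": -1},
    {"dp": [0, 0, -0.98], "rot": [0, 0, 0], "fingers": -1},
  ],
)

```text
time_s: 10.45
position: [0.4527, 0.2339, 0.2102]
eef_rot: [[0.049, 0.999, 0.002], [0.999, -0.049, 0.001], [0.001, 0.002, -1.0]]
ft_force: [0.7, -0.6, -1.1]
width: 0.631
grip_force: 64.0
```

Run:
```python
from h import *
np.set_printoptions(precision=4,suppress=True)
plan([.52,-.135,.205],87); print(read_state()['width'])
```

```text
dp [-1.826  0.427  0.025] yaw 87.2 J6 120.2 rz 0.001
0.630991104529887
```

Call:
arm_command(
  series=[
    {"dp": [-0.2, 0.05, 0], "rot": [0, 0, 0], "fingers": -1},
    {"dp": [-0.42, 0.1, 0], "rot": [0, 0, 0], "fingers": -1},
    {"dp": [-0.64, 0.15, 0], "rot": [0, 0, 0], "fingers": -1},
    {"dp": [-0.82, 0.19, 0], "rot": [0, 0, 0], "fingers": -1},
    {"dp": [-0.95, 0.22, 0], "rot": [0, 0, 0], "fingers": -1},
  ],
)

```text
time_s: 11.08
position: [0.4874, 0.0403, 0.2085]
eef_rot: [[0.05, 0.999, 0.002], [0.999, -0.05, 0.0], [0.0, 0.002, -1.0]]
ft_force: [0.6, -0.0, -0.5]
width: 0.626
grip_force: 64.0
```

Call:
arm_command(
  series=[
    {"dp": [-0.25, 0.06, 0], "rot": [0, 0, 0], "fingers": -1},
    {"dp": [-0.5, 0.12, 0], "rot": [0, 0, 0], "fingers": -1},
    {"dp": [-0.73, 0.18, 0], "rot": [0, 0, 0], "fingers": -1},
    {"dp": [-0.88, 0.21, 0.1], "rot": [0, 0, 0], "fingers": -1},
    {"dp": [-0.88, 0.21, 0.3], "rot": [0, 0, 0], "fingers": -1},
  ],
)

```text
time_s: 11.7
position: [0.5217, -0.1385, 0.1487]
eef_rot: [[0.052, 0.999, 0.004], [0.999, -0.052, -0.001], [-0.001, 0.004, -1.0]]
ft_force: [0.8, 0.8, -1.9]
width: 0.629
grip_force: 64.0
```

Call:
arm_command(
  series=[
    {"dp": [0, 0, 0.15], "rot": [0, 0, 0], "fingers": -1},
    {"dp": [0, 0, 0.27], "rot": [0, 0, 0], "fingers": -1},
    {"dp": [0, 0, 0.27], "rot": [0, 0, 0], "fingers": 0.6},
    {"dp": [0, 0, 0.27], "rot": [0, 0, 0], "fingers": 0.6},
    {"dp": [0, 0, 0.27], "rot": [0, 0, 0], "fingers": 0.6},
  ],
)

```text
time_s: 12.32
position: [0.5211, -0.1362, 0.0947]
eef_rot: [[0.049, 0.999, 0.002], [0.999, -0.049, -0.001], [-0.0, 0.002, -1.0]]
ft_force: [0.0, 0.0, 0.3]
width: 0.799
grip_force: 0.0
```

Call:
arm_command(
  series=[
    {"dp": [0, 0, -0.1], "rot": [0, 0, 0], "fingers": 0.6},
    {"dp": [0, 0, -0.3], "rot": [0, 0, 0], "fingers": 0.6},
    {"dp": [0, 0, -0.5], "rot": [0, 0, 0], "fingers": 0},
    {"dp": [0, 0, -0.7], "rot": [0, 0, 0], "fingers": -1},
    {"dp": [-0.1, 0, -0.9], "rot": [0, 0, 0], "fingers": -1},
  ],
)

```text
time_s: 12.95
position: [0.5194, -0.1554, 0.2758]
eef_rot: [[0.048, 0.999, 0.002], [0.999, -0.048, -0.0], [-0.0, 0.002, -1.0]]
ft_force: [1.2, -0.4, -0.3]
width: 0.163
grip_force: 0.0
```

Run:
```python
from h import *
np.set_printoptions(precision=4,suppress=True)
s=snap('wrist','w5.png');np.save('w5.npy',s,allow_pickle=True);lemons(s)
cv2.imwrite('pics/w5b.png',cv2.resize(s['pixels'][:,:,::-1],(800,600)))
t=snap('side','s5.png')
print(read_state()['position'],read_state()['joint_pos'])
```

```text
lemon [260.1 147.6] [ 0.5292 -0.1325  0.029 ] ell ctr (0.5308080911636353, -0.13263064622879028) axes (0.06973256170749664, 0.12694904208183289) long-axis yaw 17.173873901367188
[ 0.5207 -0.1576  0.2782] [-16.8253  17.1053  11.1957  83.6743  -0.0222  76.0655]
```

View pics/w5b.png

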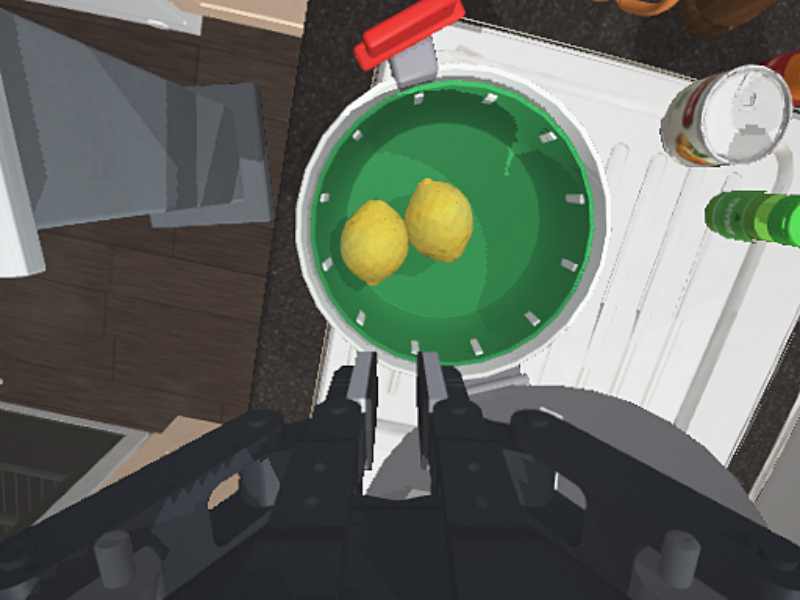

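Both lemons lie side by side on the basket floor, at (375,242) and (440,220) in the picture, with the red button at (410,30). Next I refine the dryer's frame and plan the lid push.

```bash
cat >> h.py <<'E'
def circ(P):
    P=np.array(P);A=np.c_[2*P,np.ones(len(P))];x=np.linalg.lstsq(A,(P**2).sum(1),rcond=None)[0]
    return x[:2],np.sqrt(x[2]+x[:2]@x[:2])
E
python3 - <<'E'
from h import *
np.set_printoptions(precision=4,suppress=True)
s=np.load('w5.npy',allow_pickle=True).item();k=1.5625
P=[onz(s,u/k,v/k,.1)[:2] for u,v in [(298,222),(325,140),(452,64),(540,90),(590,150),(607,215),(590,290),(545,340),(340,330),(305,270)]]
C,r=circ(P);print(C,r)
h=cv2.cvtColor(s['pixels'],cv2.COLOR_RGB2HSV)
m=cv2.inRange(h,(0,180,225),(6,255,255))|cv2.inRange(h,(174,180,225),(180,255,255))
k2=max(cv2.findContours(m,0,2)[0],key=cv2.contourArea);q=cv2.boxPoints(cv2.minAreaRect(k2));print(q*k,h[8,270],h[18,262])
B=[onz(s,*p,.142)[:2] for p in q];print(np.array(B),np.mean(B,0)-C,np.linalg.norm(np.mean(B,0)-C))
E
```

```text
[ 0.5613 -0.1284] 0.11134394278315975
[[362.8538  34.6993]
 [446.5655 -11.8072]
 [453.4935   0.6633]
 [369.7818  47.1698]] [  1 188 240] [  1 198 184]
[[ 0.5071 -0.0081]
 [ 0.555   0.0133]
 [ 0.5587  0.0069]
 [ 0.5106 -0.0148]] [-0.0285  0.1277] 0.13082995744204864
```

Call:
arm_command(
  series=[
    {"dp": [0, 0, -0.25], "rot": [0, 0, 0.05], "fingers": -1},
    {"dp": [0, 0, -0.46], "rot": [0, 0, 0.1], "fingers": -1},
    {"dp": [-0.1, -0.01, -0.46], "rot": [0, 0, 0.15], "fingers": -1},
    {"dp": [-0.21, -0.02, -0.46], "rot": [0, 0, 0.2], "fingers": -1},
    {"dp": [-0.21, -0.02, -0.46], "rot": [0, 0, 0.25], "fingers": -1},
  ],
)

```text
time_s: 13.68
position: [0.513, -0.1988, 0.3653]
eef_rot: [[0.746, 0.666, 0.0], [0.666, -0.746, -0.0], [0.0, 0.0, -1.0]]
ft_force: [0.0, -0.7, 0.3]
width: 0.001
grip_force: 0.0
```

Call:
arm_command(
  series=[
    {"dp": [0, 0, 0], "rot": [0, 0, 0.05], "fingers": -1},
    {"dp": [0, 0, 0], "rot": [0, 0, 0.1], "fingers": -1},
    {"dp": [0, 0, 0], "rot": [0, 0, 0.164], "fingers": -1},
    {"dp": [0, 0, 0], "rot": [0, 0, 0.164], "fingers": -1},
    {"dp": [0, 0, 0], "rot": [0, 0, 0.164], "fingers": -1},
  ],
)

```text
time_s: 14.3
position: [0.5132, -0.1976, 0.3654]
eef_rot: [[0.975, 0.223, 0.0], [0.223, -0.975, -0.0], [0.0, 0.0, -1.0]]
ft_force: [-0.3, -0.1, 0.1]
width: 0.001
grip_force: 0.0
```

```bash
cat >> h.py <<'E'
C=np.array([.561,-.128]);p_=np.array([-.218,.976]);dy=np.array([.976,.218])
def lidpt(u,z,off=-.06): return np.r_[C-.12*p_+off*dy+u*p_,z]
E
python3 - <<'E'
from h import *
np.set_printoptions(precision=4,suppress=True)
print(read_state()['position'])
plan(lidpt(-.12,.37),12.6);plan(lidpt(-.12,.27),12.6)
s=snap('wrist','w6.png');cv2.imwrite('pics/w6b.png',cv2.resize(s['pixels'][:,:,::-1],(640,480)))
E
```

```text
[ 0.5132 -0.1976  0.3654]
dp [ 0.005  0.912 -0.023] yaw 12.9 J6 146.1 rz 0.001
dp [0.005 0.912 0.477] yaw 12.9 J6 146.1 rz 0.001
```

View pics/w6b.png

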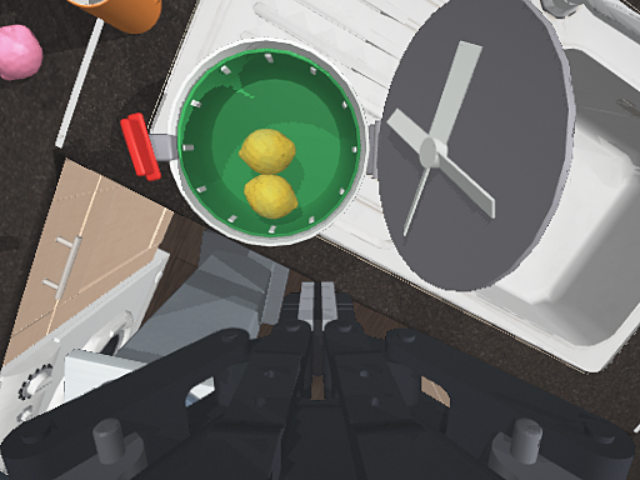

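Call:
arm_command(
  series=[
    {"dp": [0, 0.2, -0.03], "rot": [0, 0, 0], "fingers": -1},
    {"dp": [0, 0.4, -0.03], "rot": [0, 0, 0], "fingers": -1},
    {"dp": [0, 0.6, -0.03], "rot": [0, 0, 0], "fingers": -1},
    {"dp": [0, 0.8, -0.03], "rot": [0, 0, 0], "fingers": -1},
    {"dp": [0.01, 0.93, -0.03], "rot": [0, 0, 0], "fingers": -1},
  ],
)

```text
time_s: 14.98
position: [0.5529, -0.3782, 0.3667]
eef_rot: [[0.975, 0.221, 0.006], [0.221, -0.975, -0.004], [0.005, 0.005, -1.0]]
ft_force: [-60.9, 42.2, -3.3]
width: -0.002
grip_force: 0.0
```

Run:
```python
from h import *
np.set_printoptions(precision=4,suppress=True)
r=read_state();print(r['position'],r['joint_pos'])
plan(lidpt(-.12,.27),12.6)
s=snap('wrist','w7.png');cv2.imwrite('pics/w7b.png',cv2.resize(s['pixels'][:,:,::-1],(640,480)))
```

```text
[ 0.5529 -0.3782  0.3667] [-34.3713  45.5691  72.712  116.7224  -0.0022 132.8615]
dp [ 0.01  -0.014  0.484] yaw 12.8 J6 132.9 rz 0.001
```

View pics/w7b.png

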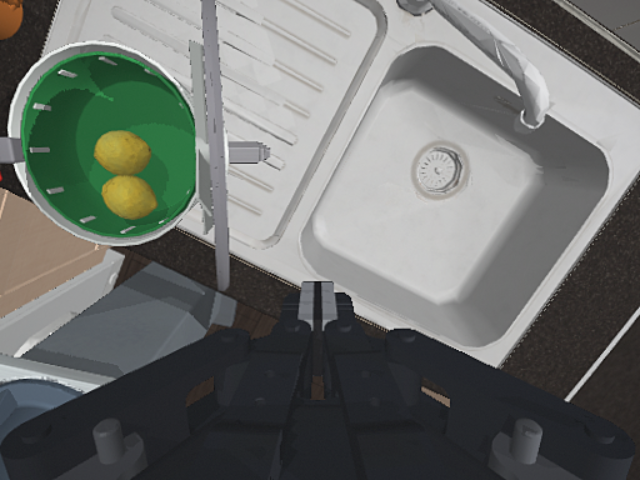

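Call:
arm_command(
  series=[
    {"dp": [0, -0.05, 0.1], "rot": [0, 0, 0], "fingers": -1},
    {"dp": [0, -0.05, 0.25], "rot": [0, 0, 0], "fingers": -1},
    {"dp": [0, -0.02, 0.4], "rot": [0, 0, 0], "fingers": -1},
    {"dp": [0, -0.02, 0.48], "rot": [0, 0, 0], "fingers": -1},
    {"dp": [0, -0.02, 0.48], "rot": [0, 0, 0], "fingers": -1},
  ],
)

```text
time_s: 15.65
position: [0.5514, -0.3724, 0.2703]
eef_rot: [[0.975, 0.221, 0.003], [0.221, -0.975, -0.002], [0.003, 0.003, -1.0]]
ft_force: [0.1, -0.2, 1.1]
width: -0.001
grip_force: 0.0
```

Run:
```python
from h import *
np.set_printoptions(precision=4,suppress=True)
r=read_state();print(r['position'],r['joint_pos'],r['ft_force'])
for u,z in [(-.12,.27),(-.07,.275),(-.023,.29),(.0425,.281),(.101,.251),(.1455,.202),(.1665,.157),(.175,.108)]: plan(lidpt(u,z),12.6)
```

```text
[ 0.5514 -0.3724  0.2703] [-34.0336  34.2154  36.2434  91.8133   0.0013 133.2171] [ 0.0554 -0.2328  1.1118]
dp [0.013 0.018 0.001] yaw 12.7 J6 133.2 rz 0.001
dp [ 0.014 -0.232 -0.024] yaw 12.7 J6 133.2 rz 0.001
dp [ 0.015 -0.467 -0.1  ] yaw 12.7 J6 133.2 rz 0.001
dp [ 0.015 -0.794 -0.056] yaw 12.7 J6 133.2 rz 0.001
dp [ 0.016 -1.087  0.093] yaw 12.7 J6 133.2 rz 0.001
dp [ 0.016 -1.311  0.338] yaw 12.7 J6 133.2 rz 0.001
dp [ 0.016 -1.416  0.562] yaw 12.7 J6 133.2 rz 0.001
dp [ 0.015 -1.459  0.807] yaw 12.7 J6 133.2 rz 0.001
```

Call:
arm_command(
  series=[
    {"dp": [0, -0.12, -0.01], "rot": [0, 0, 0], "fingers": -1},
    {"dp": [0, -0.23, -0.02], "rot": [0, 0, 0], "fingers": -1},
    {"dp": [0, -0.35, -0.06], "rot": [0, 0, 0], "fingers": -1},
    {"dp": [0, -0.47, -0.1], "rot": [0, 0, 0], "fingers": -1},
    {"dp": [0, -0.6, -0.08], "rot": [0, 0, 0], "fingers": -1},
  ],
)

```text
time_s: 16.27
position: [0.5262, -0.2552, 0.2884]
eef_rot: [[0.976, 0.219, 0.008], [0.219, -0.976, -0.005], [0.006, 0.006, -1.0]]
ft_force: [1.3, -1.4, 1.4]
width: -0.003
grip_force: 1.1
```

Call:
arm_command(
  series=[
    {"dp": [0, -0.1, 0.01], "rot": [0, 0, 0], "fingers": -1},
    {"dp": [0, -0.2, 0.03], "rot": [0, 0, 0], "fingers": -1},
    {"dp": [0, -0.3, 0.07], "rot": [0, 0, 0], "fingers": -1},
    {"dp": [0, -0.4, 0.12], "rot": [0, 0, 0], "fingers": -1},
    {"dp": [0, -0.49, 0.18], "rot": [0, 0, 0], "fingers": -1},
  ],
)

```text
time_s: 16.9
position: [0.5047, -0.1593, 0.2511]
eef_rot: [[0.976, 0.22, 0.007], [0.22, -0.976, -0.004], [0.006, 0.005, -1.0]]
ft_force: [2.1, -0.1, 0.8]
width: -0.001
grip_force: 0.6
```

Run:
```python
from h import *
np.set_printoptions(precision=4,suppress=True)
r=read_state();print(r['position'],r['joint_pos'],r['ft_force'])
for u,z in [(.101,.251),(.125,.23),(.1455,.202),(.1665,.157),(.175,.108)]: plan(lidpt(u,z),12.6)
s=snap('wrist','w8.png');cv2.imwrite('pics/w8b.png',cv2.resize(s['pixels'][:,:,::-1],(640,480)))
```

```text
[ 0.5047 -0.1593  0.2511] [-17.464   15.1887   4.7334  79.1168  -0.0929 149.8382] [ 2.0875 -0.0929  0.7746]
dp [0.009 0.004 0.001] yaw 12.7 J6 149.8 rz 0.001
dp [ 0.008 -0.117  0.105] yaw 12.7 J6 149.8 rz 0.001
dp [ 0.008 -0.22   0.244] yaw 12.7 J6 149.8 rz 0.001
dp [ 0.007 -0.326  0.469] yaw 12.7 J6 149.8 rz 0.001
dp [ 0.005 -0.37   0.714] yaw 12.7 J6 149.8 rz 0.001
```

View pics/w8b.png

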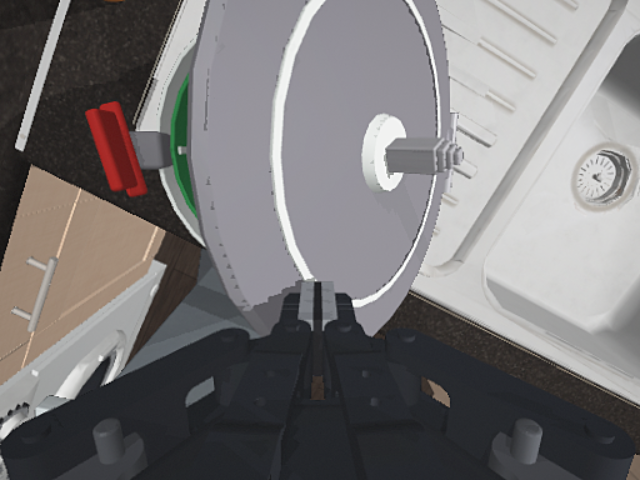

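The lid is following the fingers down; it is about 45° open, with the shaft at (425,155).

Call:
arm_command(
  series=[
    {"dp": [0, -0.06, 0.05], "rot": [0, 0, 0], "fingers": -1},
    {"dp": [0, -0.12, 0.11], "rot": [0, 0, 0], "fingers": -1},
    {"dp": [0, -0.17, 0.18], "rot": [0, 0, 0], "fingers": -1},
    {"dp": [0, -0.22, 0.25], "rot": [0, 0, 0], "fingers": -1},
    {"dp": [0, -0.26, 0.33], "rot": [0, 0, 0], "fingers": -1},
  ],
)

```text
time_s: 17.58
position: [0.4939, -0.1094, 0.1847]
eef_rot: [[0.976, 0.22, 0.006], [0.22, -0.976, -0.003], [0.005, 0.005, -1.0]]
ft_force: [0.1, 0.1, 0.5]
width: 0.0
grip_force: 0.3
```

Call:
arm_command(
  series=[
    {"dp": [0, -0.03, 0.08], "rot": [0, 0, 0], "fingers": -1},
    {"dp": [0, -0.06, 0.16], "rot": [0, 0, 0], "fingers": -1},
    {"dp": [0, -0.08, 0.24], "rot": [0, 0, 0], "fingers": -1},
    {"dp": [0, -0.1, 0.32], "rot": [0, 0, 0], "fingers": -1},
    {"dp": [0, -0.11, 0.385], "rot": [0, 0, 0], "fingers": -1},
  ],
)

```text
time_s: 18.2
position: [0.4895, -0.0885, 0.1072]
eef_rot: [[0.976, 0.219, 0.006], [0.22, -0.976, -0.004], [0.005, 0.005, -1.0]]
ft_force: [-5.6, -3.5, 65.8]
width: 0.002
grip_force: 35.0
```

Call:
arm_command(
  series=[
    {"dp": [0, 0, 0.01], "rot": [0, 0, 0], "fingers": -1},
    {"dp": [0, 0, 0.02], "rot": [0, 0, 0], "fingers": -1},
    {"dp": [0, 0, 0.02], "rot": [0, 0, 0], "fingers": -1},
    {"dp": [0, 0, 0.02], "rot": [0, 0, 0], "fingers": -1},
    {"dp": [0, 0, 0.02], "rot": [0, 0, 0], "fingers": -1},
  ],
)

```text
time_s: 18.82
position: [0.49, -0.0886, 0.1071]
eef_rot: [[0.976, 0.219, 0.009], [0.219, -0.976, -0.004], [0.008, 0.006, -1.0]]
ft_force: [-26.5, 4.9, 71.1]
width: 0.001
grip_force: 35.9
```

Run:
```python
from h import *
np.set_printoptions(precision=4,suppress=True)
r=read_state();print(r['position'],r['joint_pos'],r['ft_force'])
```

```text
[ 0.49   -0.0886  0.1071] [-10.1723  14.8492 -16.9677  57.6279  -0.1246 157.1589] [-26.4645   4.9479  71.091 ]
```

Call:
arm_command(
  series=[
    {"dp": [0, 0, -0.1], "rot": [0, 0, 0], "fingers": -1},
    {"dp": [0, 0, -0.35], "rot": [0, 0, 0], "fingers": -1},
    {"dp": [0, 0, -0.65], "rot": [0, 0, 0], "fingers": -0.2},
    {"dp": [0.16, -0.2, -0.65], "rot": [0, 0, -0.03], "fingers": -0.2},
    {"dp": [0.31, -0.38, -0.65], "rot": [0, 0, -0.063], "fingers": -0.2},
  ],
)

```text
time_s: 19.45
position: [0.5334, 0.0006, 0.2342]
eef_rot: [[0.913, 0.409, 0.007], [0.409, -0.913, -0.003], [0.005, 0.006, -1.0]]
ft_force: [0.2, -0.4, -0.8]
width: 0.401
grip_force: 0.0
```

Call:
arm_command(
  series=[
    {"dp": [0, 0, 0], "rot": [0, 0, 0], "fingers": -0.2},
    {"dp": [0, 0, 0], "rot": [0, 0, 0], "fingers": -0.2},
    {"dp": [0, 0, 0], "rot": [0, 0, 0], "fingers": -0.2},
    {"dp": [0, 0, 0], "rot": [0, 0, 0], "fingers": -0.2},
    {"dp": [0, 0, 0], "rot": [0, 0, 0], "fingers": -0.2},
  ],
)

```text
time_s: 20.08
position: [0.5321, -0.0008, 0.2329]
eef_rot: [[0.914, 0.406, 0.005], [0.406, -0.914, -0.003], [0.003, 0.005, -1.0]]
ft_force: [0.0, 0.4, -0.2]
width: 0.4
grip_force: 0.0
```

```bash
cat >> h.py <<'E'
def redtop(s,vmin=225,z=.142):
    h=cv2.cvtColor(s['pixels'],cv2.COLOR_RGB2HSV)
    m=cv2.inRange(h,(0,170,vmin),(6,255,255))|cv2.inRange(h,(174,170,vmin),(180,255,255))
    k=max(cv2.findContours(m,0,2)[0],key=cv2.contourArea)
    P=np.array([onz(s,*p[0],z)[:2] for p in k],np.float32);q=cv2.minAreaRect(P);b=cv2.boxPoints(q)
    e=max([b[1]-b[0],b[2]-b[1]],key=np.linalg.norm)
    print('red',q[0],q[1],'yaw',np.degrees(np.arctan2(e[1],e[0])))
E
python3 - <<'E'
from h import *
np.set_printoptions(precision=4,suppress=True)
s=snap('wrist','w9.png');np.save('w9.npy',s,allow_pickle=True)
redtop(s);redtop(s,200);plan([.5328,-.0007,.121],24.1);print(read_state()['joint_pos'])
cv2.imwrite('pics/w9b.png',cv2.resize(s['pixels'][:,:,::-1],(640,480)))
E
```

```text
red (0.5392093062400818, 0.0009196996688842773) (0.06546393781900406, 0.011262644082307816) yaw 27.00835
red (0.538783848285675, 0.002375122159719467) (0.06609946489334106, 0.012472182512283325) yaw 24.282295
dp [ 0.001 -0.002  0.559] yaw 23.9 J6 156.1 rz -0.001
[  0.038   15.7516   2.8589  76.8137  -0.1957 156.0931]
```

View pics/w9b.png

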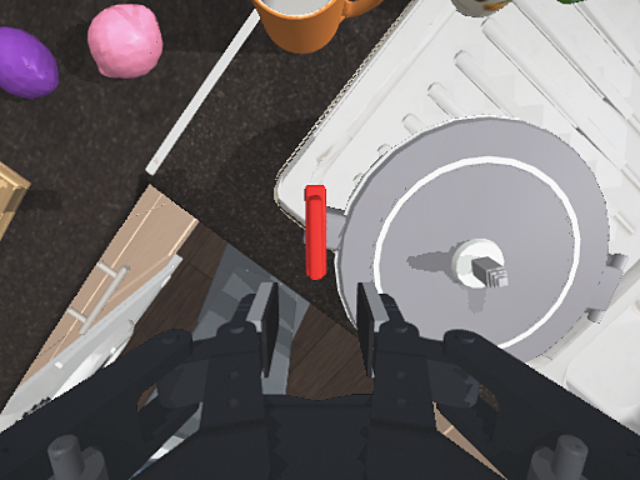

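Call:
arm_command(
  series=[
    {"dp": [0.01, -0.01, 0.2], "rot": [0, 0, 0], "fingers": -0.2},
    {"dp": [0.01, -0.01, 0.4], "rot": [0, 0, 0], "fingers": -0.2},
    {"dp": [0.01, -0.01, 0.55], "rot": [0, 0, 0], "fingers": -0.2},
    {"dp": [0.01, -0.01, 0.55], "rot": [0, 0, 0], "fingers": -0.2},
    {"dp": [0.01, -0.01, 0.55], "rot": [0, 0, 0], "fingers": -1},
  ],
)

```text
time_s: 20.75
position: [0.5344, 0.0018, 0.1241]
eef_rot: [[0.914, 0.406, 0.006], [0.406, -0.914, -0.003], [0.004, 0.006, -1.0]]
ft_force: [0.0, 0.3, 0.4]
width: 0.2
grip_force: 0.0
```

Call:
arm_command(
  series=[
    {"dp": [0, 0, 0], "rot": [0, 0, 0], "fingers": -1},
    {"dp": [0, 0, 0], "rot": [0, 0, 0], "fingers": -1},
    {"dp": [0, 0, 0], "rot": [0, 0, 0], "fingers": -1},
    {"dp": [0, 0, 0], "rot": [0, 0, 0], "fingers": -1},
    {"dp": [0, 0, 0], "rot": [0, 0, -0.03], "fingers": -1},
  ],
)

```text
time_s: 21.38
position: [0.5348, 0.0016, 0.1245]
eef_rot: [[0.871, 0.492, 0.008], [0.492, -0.871, -0.004], [0.005, 0.007, -1.0]]
ft_force: [-1.5, -2.7, 8.7]
width: 0.101
grip_force: 61.1
```

Call:
arm_command(
  series=[
    {"dp": [0, 0, 0], "rot": [0, 0, -0.04], "fingers": -1},
    {"dp": [0, 0, 0], "rot": [0, 0, -0.08], "fingers": -1},
    {"dp": [0, 0, 0], "rot": [0, 0, -0.12], "fingers": -1},
    {"dp": [0, 0, 0], "rot": [0, 0, -0.16], "fingers": -1},
    {"dp": [0, 0, 0], "rot": [0, 0, -0.2], "fingers": -1},
  ],
)

```text
time_s: 22.0
position: [0.5346, 0.0018, 0.1245]
eef_rot: [[0.413, 0.911, 0.007], [0.911, -0.413, -0.004], [-0.0, 0.008, -1.0]]
ft_force: [-2.6, -1.2, 9.5]
width: 0.101
grip_force: 61.4
```

Call:
arm_command(
  series=[
    {"dp": [0, 0, 0], "rot": [0, 0, -0.04], "fingers": -1},
    {"dp": [0, 0, 0], "rot": [0, 0, -0.08], "fingers": -1},
    {"dp": [0, 0, 0], "rot": [0, 0, -0.12], "fingers": -1},
    {"dp": [0, 0, 0], "rot": [0, 0, -0.16], "fingers": -1},
    {"dp": [0, 0, 0], "rot": [0, 0, -0.18], "fingers": -1},
  ],
)

```text
time_s: 22.62
position: [0.5343, 0.0018, 0.1245]
eef_rot: [[-0.138, 0.99, 0.007], [0.99, 0.138, -0.003], [-0.004, 0.006, -1.0]]
ft_force: [-5.7, -1.9, 10.9]
width: 0.097
grip_force: 61.6
```

Run:
```python
from h import *
np.set_printoptions(precision=4,suppress=True)
r=read_state();print(r['joint_pos'],r['torque']);plan([.534,.001,.121],103.0)
```

```text
[ 0.3115 18.3167 -9.5513 61.7439 -0.202  82.3644] [-0.1659  1.1954 -0.0521]
dp [-0.004 -0.002  0.017] yaw 97.9 J6 82.4 rz -0.028
```

Call:
arm_command(
  series=[
    {"dp": [0, 0, 0], "rot": [0, 0, -0.015], "fingers": -1},
    {"dp": [0, 0, 0], "rot": [0, 0, -0.03], "fingers": -1},
    {"dp": [0, 0, 0], "rot": [0, 0, -0.03], "fingers": -1},
    {"dp": [0, 0, 0], "rot": [0, 0, -0.03], "fingers": -1},
    {"dp": [0, 0, 0], "rot": [0, 0, -0.03], "fingers": -1},
  ],
)

```text
time_s: 23.25
position: [0.5343, 0.0018, 0.1245]
eef_rot: [[-0.228, 0.974, 0.007], [0.974, 0.228, -0.004], [-0.005, 0.006, -1.0]]
ft_force: [-5.3, -1.5, 11.4]
width: 0.103
grip_force: 61.6
```

Run:
```python
from h import *
np.set_printoptions(precision=4,suppress=True)
r=read_state();print(r['torque']);plan([.534,.001,.121],103.0)
```

```text
[-0.1639  1.2716  0.047 ]
dp [-0.003 -0.002  0.017] yaw 103.2 J6 77.1 rz 0.001
```

Call:
arm_command(
  series=[
    {"dp": [0, 0, 0], "rot": [0, 0, 0], "fingers": -0.2},
    {"dp": [0, 0, 0], "rot": [0, 0, 0], "fingers": -0.2},
    {"dp": [0, 0, 0], "rot": [0, 0, 0], "fingers": -0.2},
    {"dp": [0, 0, -0.2], "rot": [0, 0, 0], "fingers": -0.2},
    {"dp": [0, 0, -0.5], "rot": [0, 0, 0], "fingers": -0.2},
  ],
)

```text
time_s: 23.88
position: [0.5323, 0.0022, 0.2228]
eef_rot: [[-0.228, 0.974, 0.002], [0.974, 0.228, -0.003], [-0.004, 0.001, -1.0]]
ft_force: [1.7, -0.5, -0.2]
width: 0.4
grip_force: 0.0
```

Call:
arm_command(
  series=[
    {"dp": [-0.2, 0.05, -0.2], "rot": [0, 0, 0], "fingers": 0},
    {"dp": [-0.4, 0.1, -0.3], "rot": [0, 0, 0], "fingers": 0},
    {"dp": [-0.5, 0.1, -0.3], "rot": [0, 0, 0], "fingers": 0},
    {"dp": [-0.5, 0.1, -0.3], "rot": [0, 0, 0], "fingers": 0},
    {"dp": [-0.5, 0.1, -0.3], "rot": [0, 0, 0], "fingers": 0},
  ],
)

```text
time_s: 24.5
position: [0.5746, -0.0896, 0.2825]
eef_rot: [[-0.228, 0.974, 0.004], [0.974, 0.228, -0.003], [-0.004, 0.003, -1.0]]
ft_force: [0.8, -0.5, 0.2]
width: 0.498
grip_force: 0.0
```

Run:
```python
from h import *
np.set_printoptions(precision=4,suppress=True)
print(read_state()['position'])
s=snap('wrist','w10.png');np.save('w10.npy',s,allow_pickle=True)
redtop(s);redtop(s,200)
cv2.imwrite('pics/w10b.png',cv2.resize(s['pixels'][:,:,::-1],(800,600)))
```

```text
[ 0.5746 -0.0896  0.2825]
red (0.536892294883728, -0.0018344111740589142) (0.010721600614488125, 0.0629807710647583) yaw -77.360176
red (0.5370592474937439, -0.001376122236251831) (0.012557841837406158, 0.06391129642724991) yaw -77.932686
```

View pics/w10b.png

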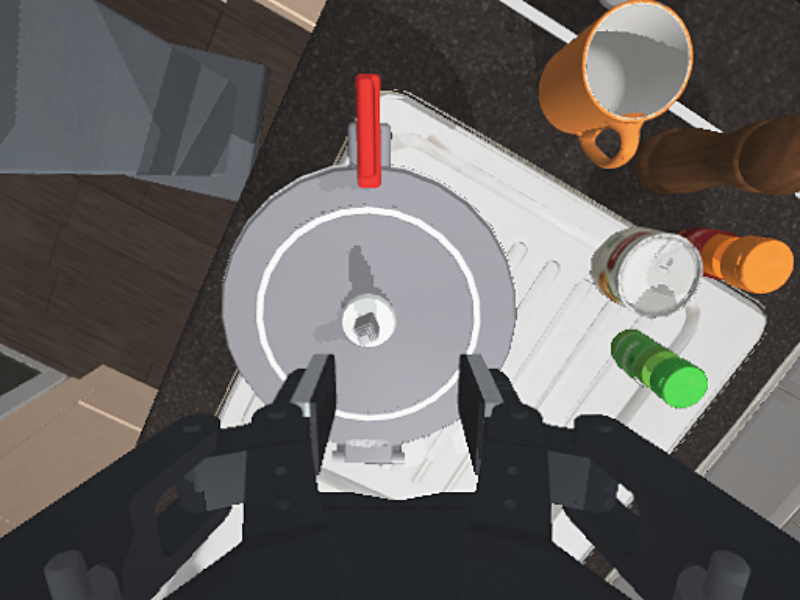

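Red button now lies across the lid's edge, at (369,130). The shaft is at (366,325). I'll take a closer look for the shaft's axis and angle.

Call:
arm_command(
  series=[
    {"dp": [-0.15, -0.04, 0.1], "rot": [0, 0, 0], "fingers": 0},
    {"dp": [-0.3, -0.08, 0.2], "rot": [0, 0, 0], "fingers": 0},
    {"dp": [-0.46, -0.11, 0.35], "rot": [0, 0, 0], "fingers": 0},
    {"dp": [-0.46, -0.11, 0.5], "rot": [0, 0, 0], "fingers": 0},
    {"dp": [-0.46, -0.11, 0.5], "rot": [0, 0, 0], "fingers": 0},
  ],
)

```text
time_s: 25.18
position: [0.5738, -0.1842, 0.1817]
eef_rot: [[-0.229, 0.974, 0.001], [0.974, 0.229, -0.002], [-0.002, 0.001, -1.0]]
ft_force: [-1.2, -0.8, -0.3]
width: 0.497
grip_force: 0.0
```

Run:
```python
from h import *
np.set_printoptions(precision=4,suppress=True)
r=read_state();print(r['position'],r['joint_pos'])
s=snap('wrist','w11.png');np.save('w11.npy',s,allow_pickle=True)
u,v=proj(s,[.561,-.128,.14]).astype(int);print(u,v)
c=s['pixels'][max(v-60,0):v+60,u-80:u+80,::-1];print(max(v-60,0),u-80)
cv2.imwrite('pics/w11b.png',cv2.resize(c,None,fx=5,fy=5,interpolation=cv2.INTER_CUBIC))
```

```text
[ 0.5738 -0.1842  0.1817] [-17.751   25.0905   8.7974  73.6159  -0.0885  59.0395]
255 129
69 175
```

View pics/w11b.png

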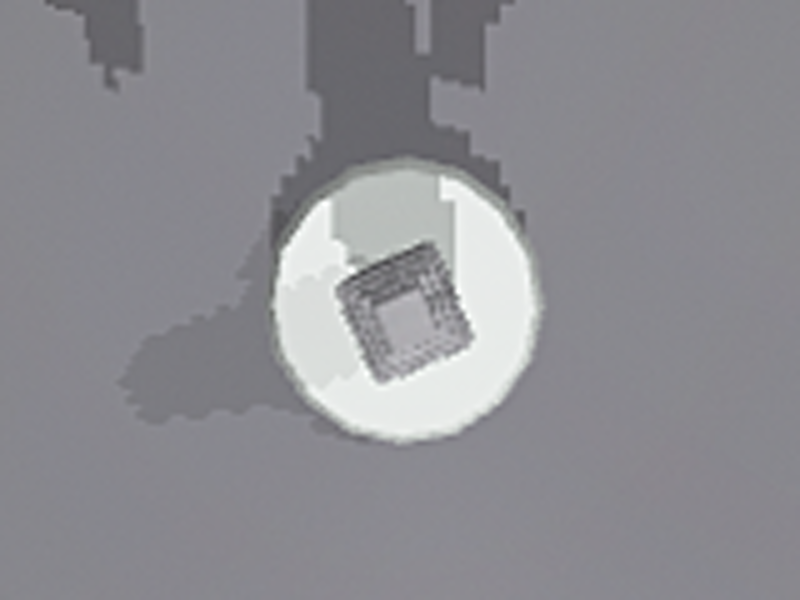

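Run:
```python
from h import *
np.set_printoptions(precision=4,suppress=True)
s=np.load('w11.npy',allow_pickle=True).item()
g=lambda u,v,z:onz(s,u/5+175-.4,v/5+69-.4,z)[:2]
print('collar',g(407,300,.1145),'tip',g(406,318,.1505))
q=[(337,288),(433,242),(472,338),(382,384)]
W=np.array([g(*p,.1395) for p in q]);print(W,W.mean(0))
for i in range(4):
    e=W[(i+1)%4]-W[i];print(np.linalg.norm(e),np.degrees(np.arctan2(e[1],e[0]))%90)
```

```text
collar [ 0.5619 -0.1284] tip [ 0.5616 -0.1289]
[[ 0.5523 -0.1279]
 [ 0.563  -0.1195]
 [ 0.5707 -0.13  ]
 [ 0.5607 -0.1385]] [ 0.5617 -0.129 ]
0.013526030196704064 38.236079240091094
0.01307728899174773 36.273196899127704
0.013057983248961753 40.147046378066534
0.013505081190184773 38.352261385682766
```

Call:
arm_command(
  series=[
    {"dp": [0, 0, -0.3], "rot": [0, 0, 0], "fingers": 0},
    {"dp": [0.15, -0.02, -0.5], "rot": [0, 0, 0], "fingers": 0},
    {"dp": [0.4, -0.05, -0.5], "rot": [0, 0, 0], "fingers": 0},
    {"dp": [0.65, -0.08, -0.5], "rot": [0, 0, 0], "fingers": 0},
    {"dp": [0.85, -0.1, -0.5], "rot": [0, 0, 0], "fingers": 0},
  ],
)

```text
time_s: 25.85
position: [0.516, -0.0217, 0.2849]
eef_rot: [[-0.229, 0.973, 0.008], [0.973, 0.23, -0.003], [-0.005, 0.007, -1.0]]
ft_force: [0.5, 0.2, 0.3]
width: 0.5
grip_force: 0.0
```

Call:
arm_command(
  series=[
    {"dp": [0.25, -0.03, 0], "rot": [0, 0, 0], "fingers": 0.22},
    {"dp": [0.5, -0.06, 0], "rot": [0, 0, 0], "fingers": 0.22},
    {"dp": [0.7, -0.08, 0], "rot": [0, 0, -0.05], "fingers": 0.22},
    {"dp": [0.85, -0.1, 0], "rot": [0, 0, -0.1], "fingers": 0.22},
    {"dp": [0.85, -0.1, 0], "rot": [0, 0, -0.15], "fingers": 0.22},
  ],
)

```text
time_s: 26.48
position: [0.4576, 0.1394, 0.2839]
eef_rot: [[-0.652, 0.758, 0.007], [0.758, 0.652, -0.002], [-0.007, 0.004, -1.0]]
ft_force: [-0.7, -0.2, 0.4]
width: 0.607
grip_force: 0.0
```

Run:
```python
from h import *
np.set_printoptions(precision=4,suppress=True)
plan([.41,.361,.20],166)
```

```text
dp [0.998 0.54  0.415] yaw 130.7 J6 66.4 rz -0.196
```

Call:
arm_command(
  series=[
    {"dp": [0.2, 0.11, 0.08], "rot": [0, 0, -0.04], "fingers": 0.22},
    {"dp": [0.4, 0.22, 0.16], "rot": [0, 0, -0.08], "fingers": 0.22},
    {"dp": [0.6, 0.33, 0.24], "rot": [0, 0, -0.12], "fingers": 0.22},
    {"dp": [0.8, 0.44, 0.33], "rot": [0, 0, -0.16], "fingers": 0.22},
    {"dp": [0.99, 0.54, 0.41], "rot": [0, 0, -0.196], "fingers": 0.22},
  ],
)

```text
time_s: 27.1
position: [0.4128, 0.3601, 0.2003]
eef_rot: [[-0.969, 0.246, 0.007], [0.246, 0.969, -0.002], [-0.007, -0.0, -1.0]]
ft_force: [0.8, -0.4, 0.1]
width: 0.612
grip_force: 0.0
```

Run:
```python
from h import *
np.set_printoptions(precision=4,suppress=True)
r=read_state();print(r['position'],r['joint_pos'])
s=snap('wrist','w12.png');np.save('w12.npy',s,allow_pickle=True)
cv2.imwrite('pics/w12b.png',cv2.resize(s['pixels'][:,:,::-1],(800,600),interpolation=cv2.INTER_CUBIC))
```

```text
[0.4128 0.3601 0.2003] [41.2887 18.0442  1.2636 72.9975 -0.3291 55.5167]
```

View pics/w12b.png

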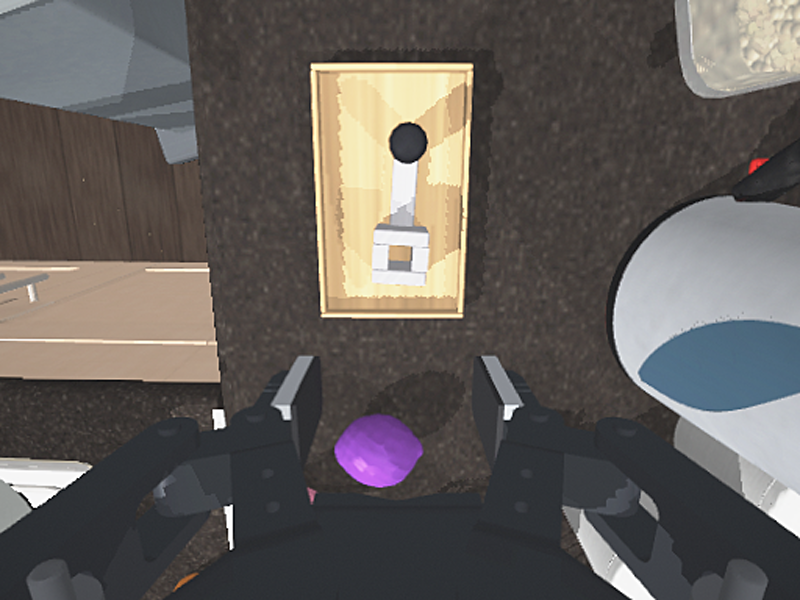

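Run:
```python
from h import *
np.set_printoptions(precision=4,suppress=True)
s=np.load('w12.npy',allow_pickle=True).item();k=1.5625
g=lambda u,v,z:onz(s,u/k,v/k,z)[:2]
W=np.array([g(*p,.044) for p in [(376,227),(430,229),(427,286),(371,283)]]);print(W,W.mean(0))
for i in range(4):
    e=W[(i+1)%4]-W[i];print(np.linalg.norm(e),np.degrees(np.arctan2(e[1],e[0])))
K=g(408,143,.060);d=K-W.mean(0);print('knob',K,np.linalg.norm(d),np.degrees(np.arctan2(d[1],d[0])),'hole',g(401,258,.044))
h=W.mean(0);t=np.array([g(*p,.018) for p in [(311,63),(474,63),(464,318),(321,318)]]);print('tray',t,t.mean(0))
plan([*h,.13],166);plan([*h,.016],166)
```

```text
[[0.3747 0.3549]
 [0.3849 0.3899]
 [0.4229 0.3789]
 [0.4113 0.3416]] [0.3984 0.3663]
0.03643159990146289 73.70039616034302
0.03959488695599999 -16.094819973506723
0.039122397921958284 -107.34022713889706
0.0389671757049829 159.95886520567547
knob [0.3288 0.388 ] 0.07297116198576507 162.69056246891134 hole [0.3993 0.3661]
tray [[0.26   0.3388]
 [0.287  0.4451]
 [0.4614 0.4011]
 [0.4343 0.2936]] [0.3607 0.3696]
dp [ 0.066 -0.001  0.339] yaw 166.2 J6 55.4 rz 0.001
dp [ 0.069 -0.     0.909] yaw 166.2 J6 55.4 rz 0.001
```

Call:
arm_command(
  series=[
    {"dp": [0.07, 0, 0.25], "rot": [0, 0, 0.017], "fingers": 0.22},
    {"dp": [0.07, 0, 0.5], "rot": [0, 0, 0.017], "fingers": 0.22},
    {"dp": [0.07, 0, 0.7], "rot": [0, 0, 0.017], "fingers": 0.22},
    {"dp": [0.07, 0, 0.85], "rot": [0, 0, 0.017], "fingers": 0.22},
    {"dp": [0.07, 0, 0.91], "rot": [0, 0, 0.017], "fingers": 0.22},
  ],
)

```text
time_s: 27.78
position: [0.4005, 0.361, 0.0169]
eef_rot: [[-0.953, 0.301, 0.005], [0.301, 0.953, -0.003], [-0.006, -0.002, -1.0]]
ft_force: [-1.0, -0.0, 0.5]
width: 0.615
grip_force: 0.0
```

Call:
arm_command(
  series=[
    {"dp": [0, 0, 0], "rot": [0, 0, 0], "fingers": 0.22},
    {"dp": [0, 0, 0], "rot": [0, 0, 0], "fingers": -1},
    {"dp": [0, 0, 0], "rot": [0, 0, 0], "fingers": -1},
    {"dp": [0, 0, 0], "rot": [0, 0, 0], "fingers": -1},
    {"dp": [0, 0, 0], "rot": [0, 0, 0], "fingers": -1},
  ],
)

```text
time_s: 28.4
position: [0.4018, 0.3617, 0.019]
eef_rot: [[-0.953, 0.302, 0.007], [0.302, 0.953, -0.001], [-0.007, 0.001, -1.0]]
ft_force: [-1.4, 1.2, 8.1]
width: 0.435
grip_force: 59.9
```

Run:
```python
from h import *
np.set_printoptions(precision=4,suppress=True)
r=read_state();print(r['position'],r['ft_force'],r['width']*85);plan([.3984,.366,.016],163)
```

```text
[0.4018 0.3617 0.019 ] [-1.4351  1.1985  8.12  ] 37.00425063665841
dp [0.023 0.015 0.015] yaw 162.4 J6 59.8 rz -0.003
```

Call:
arm_command(
  series=[
    {"dp": [0, 0, -0.1], "rot": [0, 0, 0], "fingers": -1},
    {"dp": [0, 0, -0.3], "rot": [0, 0, 0], "fingers": -1},
    {"dp": [0, 0, -0.55], "rot": [0, 0, 0], "fingers": -1},
    {"dp": [0, 0, -0.8], "rot": [0, 0, 0], "fingers": -1},
    {"dp": [0, 0, -1.0], "rot": [0, 0, 0], "fingers": -1},
  ],
)

```text
time_s: 29.02
position: [0.4001, 0.3614, 0.2204]
eef_rot: [[-0.953, 0.302, 0.007], [0.302, 0.953, -0.001], [-0.007, 0.001, -1.0]]
ft_force: [1.2, 1.4, -1.9]
width: 0.434
grip_force: 60.5
```

Run:
```python
from h import *
np.set_printoptions(precision=4,suppress=True)
r=read_state();print(r['position'],r['ft_force'],r['width']*85)
s=snap('wrist','w13.png');np.save('w13.npy',s,allow_pickle=True)
u,v=proj(s,r['position']-np.array([0,0,.0])).astype(int);print(u,v)
c=s['pixels'][v-130:v+20,u-100:u+100,::-1];print(v-130,u-100)
cv2.imwrite('pics/w13b.png',cv2.resize(c,None,fx=4,fy=4,interpolation=cv2.INTER_CUBIC))
```

```text
[0.4001 0.3614 0.2204] [ 1.1795  1.4177 -1.9393] 36.88144323312018
254 241
111 154
```

View pics/w13b.png

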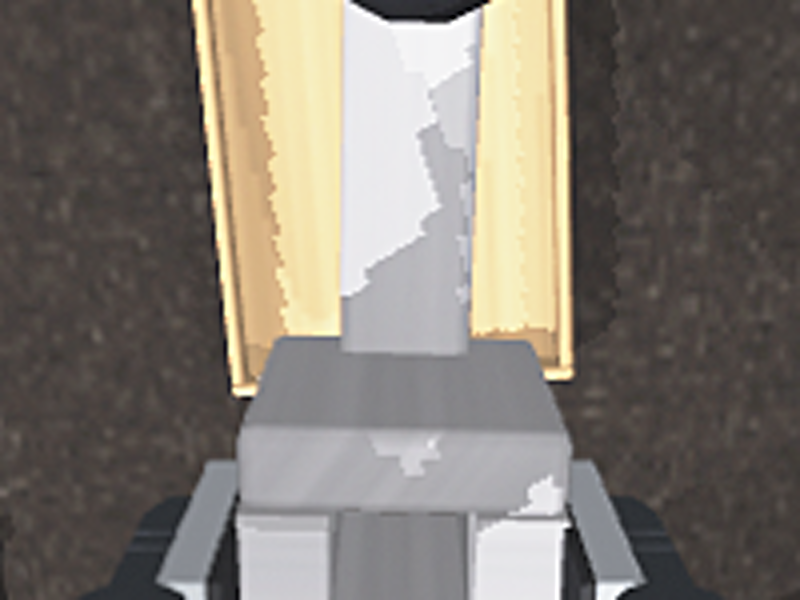

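Run:
```python
from h import *
np.set_printoptions(precision=4,suppress=True)
s=np.load('w13.npy',allow_pickle=True).item();r=read_state();R=r['eef_rot'];p=r['position']
for u,v,z in [(240,428,.025),(570,428,.025),(405,428,.025),(275,340,-.015),(530,340,-.015),(240,512,.025),(568,514,.025)]:
    w=onz(s,u/4+154-.4,v/4+111-.4,p[2]+z);print((R.T@(w-p))*1000)
k=proj(s,p+R@np.array([.075,0,-.041]));print(k)
```

```text
[ 25.6573 -18.5825 -25.3611]
[ 25.6793  16.5762 -25.1665]
[ 25.6775  -1.0024 -25.2639]
[ 24.0923 -19.4456  14.6523]
[24.1136 16.5449 14.8516]
[ 15.8951 -18.9683 -25.2657]
[ 15.6812  16.7819 -25.0654]
[258.0043  92.3709]
```

Call:
arm_command(
  series=[
    {"dp": [-0.08, -0.1, -0.1], "rot": [0, 0, 0], "fingers": -1},
    {"dp": [-0.18, -0.25, -0.15], "rot": [0, 0, 0], "fingers": -1},
    {"dp": [-0.28, -0.4, -0.15], "rot": [0, 0, 0], "fingers": -1},
    {"dp": [-0.4, -0.55, -0.15], "rot": [0, 0, 0], "fingers": -1},
    {"dp": [-0.5, -0.7, -0.15], "rot": [0, 0, 0], "fingers": -1},
  ],
)

```text
time_s: 29.7
position: [0.4531, 0.1965, 0.2487]
eef_rot: [[-0.953, 0.302, 0.006], [0.302, 0.953, -0.003], [-0.007, -0.001, -1.0]]
ft_force: [0.2, 0.7, -3.5]
width: 0.431
grip_force: 60.6
```

Call:
arm_command(
  series=[
    {"dp": [-0.1, -0.14, 0], "rot": [0, 0, 0], "fingers": -1},
    {"dp": [-0.2, -0.28, 0], "rot": [0, 0, 0], "fingers": -1},
    {"dp": [-0.3, -0.42, 0], "rot": [0, 0, 0], "fingers": -1},
    {"dp": [-0.4, -0.56, 0], "rot": [0, 0, 0], "fingers": -1},
    {"dp": [-0.5, -0.7, 0], "rot": [0, 0, 0], "fingers": -1},
  ],
)

```text
time_s: 30.32
position: [0.506, 0.0328, 0.2496]
eef_rot: [[-0.953, 0.302, 0.006], [0.302, 0.953, -0.003], [-0.007, -0.001, -1.0]]
ft_force: [0.1, 0.0, -2.5]
width: 0.435
grip_force: 60.6
```

Call:
arm_command(
  series=[
    {"dp": [-0.1, -0.14, 0], "rot": [0, 0, 0.03], "fingers": -1},
    {"dp": [-0.2, -0.28, 0], "rot": [0, 0, 0.07], "fingers": -1},
    {"dp": [-0.3, -0.42, 0], "rot": [0, 0, 0.11], "fingers": -1},
    {"dp": [-0.4, -0.56, 0], "rot": [0, 0, 0.15], "fingers": -1},
    {"dp": [-0.5, -0.68, 0], "rot": [0, 0, 0.19], "fingers": -1},
  ],
)

```text
time_s: 30.95
position: [0.5601, -0.1272, 0.2504]
eef_rot: [[-0.615, 0.789, 0.006], [0.789, 0.615, -0.004], [-0.007, 0.003, -1.0]]
ft_force: [0.8, 0.1, -2.6]
width: 0.433
grip_force: 60.4
```

Run:
```python
from h import *
np.set_printoptions(precision=4,suppress=True)
r=read_state();print(r['position'],r['ft_force'],r['width']*85)
plan([.5662,-.1326,.175],128.2);plan([.5662,-.1326,.1295],128.2)
s=snap('wrist','w14.png');np.save('w14.npy',s,allow_pickle=True)
p=r['position'];R=r['eef_rot']
print(proj(s,p+R@np.array([.0249,-.0186,-.025])),'expect vs edge before 213.6,217.6; now')
```

```text
[ 0.5601 -0.1272  0.2504] [ 0.8123  0.143  -2.6334] 36.82900269194077
dp [-0.037  0.006  0.377] yaw 127.9 J6 39.3 rz -0.001
dp [-0.036  0.006  0.605] yaw 127.9 J6 39.3 rz -0.001
[212.7535 213.3714] expect vs edge before 213.6,217.6; now
```

Call:
arm_command(
  series=[
    {"dp": [-0.035, 0.005, 0.08], "rot": [0, 0, -0.001], "fingers": -1},
    {"dp": [-0.035, 0.005, 0.16], "rot": [0, 0, -0.001], "fingers": -1},
    {"dp": [-0.035, 0.005, 0.25], "rot": [0, 0, -0.001], "fingers": -1},
    {"dp": [-0.035, 0.005, 0.35], "rot": [0, 0, -0.001], "fingers": -1},
    {"dp": [-0.035, 0.005, 0.35], "rot": [0, 0, -0.001], "fingers": -1},
  ],
)

```text
time_s: 31.62
position: [0.5643, -0.1302, 0.1779]
eef_rot: [[-0.622, 0.783, 0.002], [0.783, 0.622, -0.003], [-0.004, 0.0, -1.0]]
ft_force: [0.2, -0.3, -1.9]
width: 0.435
grip_force: 60.5
```

Run:
```python
from h import *
np.set_printoptions(precision=4,suppress=True)
a=np.load('w13.npy',allow_pickle=True).item()['pixels'];s=snap('wrist','w15.png');np.save('w15.npy',s,allow_pickle=True);b=s['pixels']
g=lambda i:cv2.Canny(i,40,120)
# top front edge of hub patch: rows 205-250 cols 205-305
for y0,y1,x0,x1 in [(190,252,205,305)]:
    T=g(a)[y0:y1,x0:x1];m=cv2.matchTemplate(cv2.GaussianBlur(g(b)[y0-15:y1+15,x0-15:x1+15],(3,3),0),cv2.GaussianBlur(T,(3,3),0),cv2.TM_CCOEFF_NORMED)
    _,v,_,l=cv2.minMaxLoc(m);print('shift px',l[0]-15,l[1]-15,v)
r=read_state();print(r['position'],r['ft_force']);plan([.5662,-.1326,.1295],128.2)
```

```text
shift px 0 0 0.5274609923362732
[ 0.5649 -0.1304  0.1791] [ 0.658   0.1322 -1.6297]
dp [-0.011 -0.002  0.248] yaw 128.5 J6 38.6 rz 0.002
```

Call:
arm_command(
  series=[
    {"dp": [-0.011, -0.002, 0.03], "rot": [0, 0, 0.002], "fingers": -1},
    {"dp": [-0.011, -0.002, 0.06], "rot": [0, 0, 0.002], "fingers": -1},
    {"dp": [-0.011, -0.002, 0.09], "rot": [0, 0, 0.002], "fingers": -1},
    {"dp": [-0.011, -0.002, 0.12], "rot": [0, 0, 0.002], "fingers": -1},
    {"dp": [-0.011, -0.002, 0.15], "rot": [0, 0, 0.002], "fingers": -1},
  ],
)

```text
time_s: 32.3
position: [0.5667, -0.1326, 0.1494]
eef_rot: [[-0.616, 0.788, 0.005], [0.788, 0.616, -0.002], [-0.005, 0.003, -1.0]]
ft_force: [-1.6, 9.1, 0.1]
width: 0.431
grip_force: 61.3
```

Run:
```python
from h import *
np.set_printoptions(precision=4,suppress=True)
r=read_state();print(r['position'],r['ft_force'],r['torque']);plan([.5662,-.1326,.1295],128.2)
```

```text
[ 0.5667 -0.1326  0.1494] [-1.6008  9.1067  0.0726] [ 2.053   0.4177 -0.0455]
dp [ 0.002 -0.002  0.099] yaw 128.0 J6 38.8 rz -0.001
```

Call:
arm_command(
  series=[
    {"dp": [0.005, 0.003, 0.02], "rot": [0, 0, 0], "fingers": -1},
    {"dp": [0.005, 0.003, 0.04], "rot": [0, 0, 0], "fingers": -1},
    {"dp": [0.005, 0.003, 0.06], "rot": [0, 0, 0], "fingers": -1},
    {"dp": [0.005, 0.003, 0.08], "rot": [0, 0, 0], "fingers": -1},
    {"dp": [0.005, 0.003, 0.1], "rot": [0, 0, 0], "fingers": -1},
  ],
)

```text
time_s: 32.92
position: [0.5665, -0.1321, 0.1292]
eef_rot: [[-0.616, 0.788, 0.005], [0.788, 0.616, -0.003], [-0.006, 0.002, -1.0]]
ft_force: [-3.5, 1.6, 18.7]
width: 0.433
grip_force: 63.3
```

Run:
```python
from h import *
np.set_printoptions(precision=4,suppress=True)
r=read_state();print(r['position'],r['ft_force'],r['torque'])
```

```text
[ 0.5665 -0.1321  0.1292] [-3.4908  1.5995 18.653 ] [0.1497 0.6941 0.0335]
```

Call:
arm_command(
  series=[
    {"dp": [0, 0, 0.01], "rot": [0, 0, 0], "fingers": -1},
    {"dp": [0, 0, 0.01], "rot": [0, 0, 0], "fingers": -1},
    {"dp": [0, 0, 0], "rot": [0, 0, 0], "fingers": 0.1},
    {"dp": [0, 0, 0], "rot": [0, 0, 0], "fingers": 0.1},
    {"dp": [0, 0, 0], "rot": [0, 0, 0], "fingers": 0.1},
  ],
)

```text
time_s: 33.55
position: [0.5666, -0.132, 0.1292]
eef_rot: [[-0.616, 0.788, 0.005], [0.788, 0.616, -0.003], [-0.006, 0.002, -1.0]]
ft_force: [0.8, 0.3, 1.0]
width: 0.548
grip_force: 0.0
```

Call:
arm_command(
  series=[
    {"dp": [0, 0, -0.05], "rot": [0, 0, 0], "fingers": 0.1},
    {"dp": [0, 0, -0.15], "rot": [0, 0, 0], "fingers": 0.1},
    {"dp": [0, 0, -0.3], "rot": [0, 0, 0], "fingers": 0.1},
    {"dp": [0, 0, -0.45], "rot": [0, 0, 0], "fingers": 0.1},
    {"dp": [0, 0, -0.6], "rot": [0, 0, 0], "fingers": 0.1},
  ],
)

```text
time_s: 34.17
position: [0.5659, -0.1316, 0.2511]
eef_rot: [[-0.616, 0.788, 0.006], [0.788, 0.616, -0.003], [-0.006, 0.002, -1.0]]
ft_force: [0.5, -0.1, -0.2]
width: 0.552
grip_force: 0.0
```

Run:
```python
from h import *
np.set_printoptions(precision=4,suppress=True)
r=read_state();print(r['position'],r['ft_force'],r['width'])
s=snap('wrist','w16.png');np.save('w16.npy',s,allow_pickle=True)
# knob: dark blob near prediction
u,v=proj(s,[.5158,-.0691,.1705]);print('pred knob top px',u,v)
h=cv2.cvtColor(s['pixels'],cv2.COLOR_RGB2HSV);m=cv2.inRange(h,(0,0,0),(180,255,70))
x0,y0=int(u)-45,max(int(v)-45,0);M=m[y0:y0+90,x0:x0+90]
n,l,st,c=cv2.connectedComponentsWithStats(M)
for i in range(1,n):
    if st[i][4]>100:print(c[i]+[x0,y0],st[i],onz(s,*(c[i]+[x0,y0]),.150))
plan([.5158,-.0691,.25],128.2)
```

```text
[ 0.5659 -0.1316  0.2511] [ 0.4804 -0.0565 -0.2333] 0.5523004342568874
pred knob top px 253.04269291028336 96.51652537760344
[241.3982  55.9309] [  0   0  82  17 781] [ 0.4887 -0.0495  0.15  ]
[255.9083  99.7117] [ 33  33  31  32 763] [ 0.5185 -0.0687  0.15  ]
dp [ 0.405 -0.008  0.021] yaw 128.0 J6 39.0 rz -0.001
```

Call:
arm_command(
  series=[
    {"dp": [0.1, 0, 0], "rot": [0, 0, 0], "fingers": 0.1},
    {"dp": [0.2, 0, 0], "rot": [0, 0, 0], "fingers": 0.1},
    {"dp": [0.3, 0, 0], "rot": [0, 0, 0], "fingers": 0.1},
    {"dp": [0.4, 0, 0], "rot": [0, 0, 0], "fingers": 0.1},
    {"dp": [0.4, 0, 0.02], "rot": [0, 0, 0], "fingers": 0.1},
  ],
)

```text
time_s: 34.85
position: [0.5165, -0.068, 0.2457]
eef_rot: [[-0.617, 0.787, 0.006], [0.787, 0.617, -0.003], [-0.007, 0.003, -1.0]]
ft_force: [0.7, -0.4, -0.3]
width: 0.554
grip_force: 0.0
```

Call:
arm_command(
  series=[
    {"dp": [0, 0, 0.12], "rot": [0, 0, 0], "fingers": 0.1},
    {"dp": [0, 0, 0.25], "rot": [0, 0, 0], "fingers": 0.1},
    {"dp": [0, 0, 0.38], "rot": [0, 0, 0], "fingers": 0.1},
    {"dp": [0, 0, 0.485], "rot": [0, 0, 0], "fingers": 0.1},
    {"dp": [0, 0, 0.485], "rot": [0, 0, 0], "fingers": 0.1},
  ],
)

```text
time_s: 35.48
position: [0.5166, -0.0693, 0.1468]
eef_rot: [[-0.616, 0.788, 0.003], [0.788, 0.616, -0.003], [-0.004, 0.0, -1.0]]
ft_force: [-0.1, -0.3, 0.5]
width: 0.552
grip_force: 0.0
```

Call:
arm_command(
  series=[
    {"dp": [0, 0, 0], "rot": [0, 0, 0], "fingers": -1},
    {"dp": [0, 0, 0], "rot": [0, 0, 0], "fingers": -1},
    {"dp": [0, 0, 0], "rot": [0, 0, 0], "fingers": -1},
    {"dp": [0, 0, 0], "rot": [0, 0, 0], "fingers": -1},
    {"dp": [0, 0, 0], "rot": [0, 0, 0], "fingers": -1},
  ],
)

```text
time_s: 36.1
position: [0.5173, -0.0689, 0.1482]
eef_rot: [[-0.616, 0.788, 0.005], [0.788, 0.616, -0.003], [-0.006, 0.002, -1.0]]
ft_force: [-1.0, 1.2, 3.5]
width: 0.259
grip_force: 58.8
```

```bash
cat >> h.py <<'E'
A=np.array([.562,-.1282])
def circle(step=20,n=5):
    "rows of dp for next n steps clockwise about A, from the current tool position, at constant orientation"
    r=read_state();R=r['eef_rot'];d=r['position'][:2]-A
    print('r %.4f ang %.1f'%(np.linalg.norm(d),np.degrees(np.arctan2(d[1],d[0]))))
E
python3 - <<'E'
from h import *
np.set_printoptions(precision=4,suppress=True)
r=read_state();print(r['position'],r['ft_force'],r['width']*85,r['joint_pos']);circle()
yaw=np.radians(128);tx=np.array([np.cos(yaw),np.sin(yaw)]);ty=np.array([np.sin(yaw),-np.cos(yaw)])
# dp rows (units) starting at crank angle a0, 24 deg per row clockwise; 3 calls of 5 rows = one turn
d=r['position'][:2]-A;a0=np.degrees(np.arctan2(d[1],d[0]))
P=lambda a:.075*np.array([np.cos(np.radians(a)),np.sin(np.radians(a))])
for c in range(3):
    s=P(a0-120*c)
    print([[float(round(((P(a0-120*c-24*k)-s)@t)/.2,3)) for t in(tx,ty)] for k in range(1,6)])
E
```

```text
[ 0.5173 -0.0689  0.1482] [-1.0031  1.1539  3.501 ] 22.049071198747363 [-7.4972 16.1555 -8.9664 64.5448 -0.1441 44.4792]
r 0.0743 ang 127.0
[[-0.035, 0.152], [-0.129, 0.276], [-0.265, 0.352], [-0.421, 0.366], [-0.568, 0.315]]
[[-0.114, -0.106], [-0.175, -0.25], [-0.172, -0.406], [-0.106, -0.547], [0.012, -0.649]]
[[0.149, -0.046], [0.304, -0.027], [0.438, 0.054], [0.527, 0.182], [0.557, 0.335]]
```

Call:
arm_command(
  series=[
    {"dp": [-0.035, 0.152, 0], "rot": [0, 0, 0], "fingers": -1},
    {"dp": [-0.129, 0.276, 0], "rot": [0, 0, 0], "fingers": -1},
    {"dp": [-0.265, 0.352, 0], "rot": [0, 0, 0], "fingers": -1},
    {"dp": [-0.421, 0.366, 0], "rot": [0, 0, 0], "fingers": -1},
    {"dp": [-0.568, 0.315, 0], "rot": [0, 0, 0], "fingers": -1},
  ],
)

```text
time_s: 36.72
position: [0.6374, -0.1198, 0.1484]
eef_rot: [[-0.617, 0.787, 0.004], [0.787, 0.617, -0.003], [-0.005, 0.001, -1.0]]
ft_force: [-12.9, 1.1, 2.5]
width: 0.259
grip_force: 59.7
```

Run:
```python
from h import *
np.set_printoptions(precision=4,suppress=True)
r=read_state();print(r['position'],r['ft_force'],r['torque'],r['width']*85,r['joint_pos']);circle()
```

```text
[ 0.6374 -0.1198  0.1484] [-12.8622   1.0983   2.5432] [ 0.0815  2.9706 -0.0378] 22.035164882083855 [-10.5807  31.1843  13.5971  72.1351  -0.1352  41.336 ]
r 0.0758 ang 6.3
```

Call:
arm_command(
  series=[
    {"dp": [-0.114, -0.106, 0], "rot": [0, 0, 0], "fingers": -1},
    {"dp": [-0.175, -0.25, 0], "rot": [0, 0, 0], "fingers": -1},
    {"dp": [-0.172, -0.406, 0], "rot": [0, 0, 0], "fingers": -1},
    {"dp": [-0.106, -0.547, 0], "rot": [0, 0, 0], "fingers": -1},
    {"dp": [0.012, -0.649, 0], "rot": [0, 0, 0], "fingers": -1},
  ],
)

```text
time_s: 37.35
position: [0.5325, -0.1984, 0.1485]
eef_rot: [[-0.615, 0.788, 0.006], [0.788, 0.615, -0.004], [-0.006, 0.003, -1.0]]
ft_force: [6.1, 11.7, 1.3]
width: 0.261
grip_force: 59.9
```

Call:
arm_command(
  series=[
    {"dp": [0.149, -0.046, 0], "rot": [0, 0, 0], "fingers": -1},
    {"dp": [0.304, -0.027, 0], "rot": [0, 0, 0], "fingers": -1},
    {"dp": [0.438, 0.054, 0], "rot": [0, 0, 0], "fingers": -1},
    {"dp": [0.527, 0.182, 0], "rot": [0, 0, 0], "fingers": -1},
    {"dp": [0.557, 0.335, 0], "rot": [0, 0, 0], "fingers": -1},
  ],
)

```text
time_s: 37.98
position: [0.5163, -0.0675, 0.1482]
eef_rot: [[-0.616, 0.788, 0.004], [0.788, 0.616, -0.003], [-0.005, 0.001, -1.0]]
ft_force: [3.3, -8.9, -0.9]
width: 0.259
grip_force: 60.2
```

Run:
```python
from h import *
np.set_printoptions(precision=4,suppress=True)
r=read_state();print(r['position'],r['ft_force'],r['torque'],r['width']*85);circle()
```

```text
[ 0.5163 -0.0675  0.1482] [ 3.3396 -8.9116 -0.9211] [-2.0184 -0.8482 -0.0215] 22.024007373454523
r 0.0760 ang 127.0
```

Call:
arm_command(
  series=[
    {"dp": [-0.035, 0.152, 0], "rot": [0, 0, 0], "fingers": -1},
    {"dp": [-0.129, 0.276, 0], "rot": [0, 0, 0], "fingers": -1},
    {"dp": [-0.265, 0.352, 0], "rot": [0, 0, 0], "fingers": -1},
    {"dp": [-0.421, 0.366, 0], "rot": [0, 0, 0], "fingers": -1},
    {"dp": [-0.568, 0.315, 0], "rot": [0, 0, 0], "fingers": -1},
  ],
)

```text
time_s: 38.6
position: [0.6374, -0.1196, 0.1484]
eef_rot: [[-0.617, 0.787, 0.004], [0.787, 0.617, -0.003], [-0.005, 0.001, -1.0]]
ft_force: [-12.9, 0.6, 1.4]
width: 0.258
grip_force: 60.6
```

Call:
arm_command(
  series=[
    {"dp": [-0.114, -0.106, 0], "rot": [0, 0, 0], "fingers": -1},
    {"dp": [-0.175, -0.25, 0], "rot": [0, 0, 0], "fingers": -1},
    {"dp": [-0.172, -0.406, 0], "rot": [0, 0, 0], "fingers": -1},
    {"dp": [-0.106, -0.547, 0], "rot": [0, 0, 0], "fingers": -1},
    {"dp": [0.012, -0.649, 0], "rot": [0, 0, 0], "fingers": -1},
  ],
)

```text
time_s: 39.22
position: [0.5325, -0.1983, 0.1485]
eef_rot: [[-0.615, 0.789, 0.006], [0.789, 0.615, -0.004], [-0.007, 0.002, -1.0]]
ft_force: [5.7, 9.7, 0.4]
width: 0.258
grip_force: 60.7
```

Call:
arm_command(
  series=[
    {"dp": [0.149, -0.046, 0], "rot": [0, 0, 0], "fingers": -1},
    {"dp": [0.304, -0.027, 0], "rot": [0, 0, 0], "fingers": -1},
    {"dp": [0.438, 0.054, 0], "rot": [0, 0, 0], "fingers": -1},
    {"dp": [0.527, 0.182, 0], "rot": [0, 0, 0], "fingers": -1},
    {"dp": [0.557, 0.335, 0], "rot": [0, 0, 0], "fingers": -1},
  ],
)

```text
time_s: 39.85
position: [0.5164, -0.0674, 0.1482]
eef_rot: [[-0.616, 0.788, 0.004], [0.788, 0.616, -0.003], [-0.005, 0.001, -1.0]]
ft_force: [4.6, -10.0, -0.1]
width: 0.259
grip_force: 60.6
```

Run:
```python
from h import *
np.set_printoptions(precision=4,suppress=True)
r=read_state();print(r['position'],r['ft_force'],r['torque'],r['width']*85);circle()
```

```text
[ 0.5164 -0.0674  0.1482] [ 4.6255 -9.9588 -0.0654] [-2.2394 -1.03   -0.0568] 21.987552076928825
r 0.0760 ang 126.8
```

Call:
arm_command(
  series=[
    {"dp": [-0.035, 0.152, 0], "rot": [0, 0, 0], "fingers": -1},
    {"dp": [-0.129, 0.276, 0], "rot": [0, 0, 0], "fingers": -1},
    {"dp": [-0.265, 0.352, 0], "rot": [0, 0, 0], "fingers": -1},
    {"dp": [-0.421, 0.366, 0], "rot": [0, 0, 0], "fingers": -1},
    {"dp": [-0.568, 0.315, 0], "rot": [0, 0, 0], "fingers": -1},
  ],
)

```text
time_s: 40.48
position: [0.6373, -0.1194, 0.1484]
eef_rot: [[-0.617, 0.787, 0.004], [0.787, 0.617, -0.003], [-0.005, 0.001, -1.0]]
ft_force: [-13.0, 0.3, 1.7]
width: 0.266
grip_force: 61.0
```

Call:
arm_command(
  series=[
    {"dp": [-0.114, -0.106, 0], "rot": [0, 0, 0], "fingers": -1},
    {"dp": [-0.175, -0.25, 0], "rot": [0, 0, 0], "fingers": -1},
    {"dp": [-0.172, -0.406, 0], "rot": [0, 0, 0], "fingers": -1},
    {"dp": [-0.106, -0.547, 0], "rot": [0, 0, 0], "fingers": -1},
    {"dp": [0.012, -0.649, 0], "rot": [0, 0, 0], "fingers": -1},
  ],
)

```text
time_s: 41.1
position: [0.5325, -0.1982, 0.1486]
eef_rot: [[-0.615, 0.789, 0.006], [0.789, 0.615, -0.004], [-0.007, 0.002, -1.0]]
ft_force: [4.4, 8.0, 2.4]
width: 0.261
grip_force: 61.0
```

Call:
arm_command(
  series=[
    {"dp": [0.149, -0.046, 0], "rot": [0, 0, 0], "fingers": -1},
    {"dp": [0.304, -0.027, 0], "rot": [0, 0, 0], "fingers": -1},
    {"dp": [0.438, 0.054, 0], "rot": [0, 0, 0], "fingers": -1},
    {"dp": [0.527, 0.182, 0], "rot": [0, 0, 0], "fingers": -1},
    {"dp": [0.557, 0.335, 0], "rot": [0, 0, 0], "fingers": -1},
  ],
)

```text
time_s: 41.72
position: [0.5166, -0.0672, 0.1482]
eef_rot: [[-0.616, 0.788, 0.004], [0.788, 0.616, -0.004], [-0.005, 0.001, -1.0]]
ft_force: [5.9, -10.3, -1.6]
width: 0.26
grip_force: 60.8
```

Call:
arm_command(
  series=[
    {"dp": [-0.035, 0.152, 0], "rot": [0, 0, 0], "fingers": -1},
    {"dp": [-0.129, 0.276, 0], "rot": [0, 0, 0], "fingers": -1},
    {"dp": [-0.265, 0.352, 0], "rot": [0, 0, 0], "fingers": -1},
    {"dp": [-0.265, 0.352, 0], "rot": [0, 0, 0], "fingers": -1},
    {"dp": [-0.265, 0.352, 0], "rot": [0, 0, 0], "fingers": -1},
  ],
)

```text
time_s: 42.35
position: [0.6057, -0.067, 0.1483]
eef_rot: [[-0.616, 0.788, 0.005], [0.788, 0.616, -0.004], [-0.006, 0.001, -1.0]]
ft_force: [-0.9, -1.5, 2.7]
width: 0.261
grip_force: 61.6
```

Run:
```python
from h import *
np.set_printoptions(precision=4,suppress=True)
r=read_state();print(r['position'],r['ft_force'],r['torque'],r['width']*85);circle()
```

```text
[ 0.6057 -0.067   0.1483] [-0.925  -1.5278  2.7449] [-0.5046  0.1909 -0.0009] 22.177269552862622
r 0.0752 ang 54.5
```

Call:
arm_command(
  series=[
    {"dp": [0, 0, 0], "rot": [0, 0, 0], "fingers": 0.1},
    {"dp": [0, 0, 0], "rot": [0, 0, 0], "fingers": 0.1},
    {"dp": [0, 0, 0], "rot": [0, 0, 0], "fingers": 0.1},
    {"dp": [0, 0, -0.2], "rot": [0, 0, 0], "fingers": 0.1},
    {"dp": [0, 0, -0.5], "rot": [0, 0, 0], "fingers": 0.2},
  ],
)

```text
time_s: 42.98
position: [0.6038, -0.066, 0.2482]
eef_rot: [[-0.616, 0.788, 0.002], [0.788, 0.616, -0.003], [-0.003, -0.0, -1.0]]
ft_force: [0.8, 0.4, 1.3]
width: 0.602
grip_force: 0.0
```

Call:
arm_command(
  series=[
    {"dp": [-0.03, -0.1, 0], "rot": [0, 0, 0.05], "fingers": 0.2},
    {"dp": [-0.06, -0.2, 0], "rot": [0, 0, 0.1], "fingers": 0.2},
    {"dp": [-0.09, -0.3, 0], "rot": [0, 0, 0.15], "fingers": 0.2},
    {"dp": [-0.11, -0.36, 0], "rot": [0, 0, 0.2], "fingers": 0.2},
    {"dp": [-0.11, -0.36, 0], "rot": [0, 0, 0.25], "fingers": 0.2},
  ],
)

```text
time_s: 43.6
position: [0.5612, -0.1285, 0.2485]
eef_rot: [[0.128, 0.992, 0.005], [0.992, -0.128, -0.003], [-0.003, 0.005, -1.0]]
ft_force: [-0.1, 0.1, 0.8]
width: 0.6
grip_force: 0.0
```

Call:
arm_command(
  series=[
    {"dp": [0, 0, 0], "rot": [0, 0, 0.05], "fingers": 0.2},
    {"dp": [0, 0, 0], "rot": [0, 0, 0.1], "fingers": 0.2},
    {"dp": [0, 0, 0], "rot": [0, 0, 0.158], "fingers": 0.2},
    {"dp": [0, 0, 0], "rot": [0, 0, 0.158], "fingers": 0.2},
    {"dp": [0, 0, 0], "rot": [0, 0, 0.158], "fingers": 0.2},
  ],
)

```text
time_s: 44.22
position: [0.5617, -0.1278, 0.2484]
eef_rot: [[0.576, 0.817, 0.005], [0.817, -0.576, -0.003], [0.0, 0.006, -1.0]]
ft_force: [-0.4, 0.0, 0.1]
width: 0.605
grip_force: 0.0
```

Run:
```python
from h import *
np.set_printoptions(precision=4,suppress=True)
r=read_state();print(r['position'],r['width'])
s=snap('wrist','w17.png');np.save('w17.npy',s,allow_pickle=True)
a=np.radians(54.5);u,v=proj(s,[*(A+.075*np.array([np.cos(a),np.sin(a)])),.1705]);print('pred knob',u,v)
h=cv2.cvtColor(s['pixels'],cv2.COLOR_RGB2HSV);m=cv2.inRange(h,(0,0,0),(180,255,70))
x0,y0=int(u)-45,max(int(v)-45,0);n,l,st,c=cv2.connectedComponentsWithStats(m[y0:y0+90,x0:x0+90])
for i in range(1,n):
    if st[i][4]>100:print(c[i]+[x0,y0],st[i])
plan([*A,.1295],54.5);redtop(s)
```

```text
[ 0.5617 -0.1278  0.2484] 0.6048672935963197
pred knob 254.59337475044387 103.50570151537399
[255.1177 105.2613] [ 31  32  31  32 773]
dp [-0.001 -0.001  0.595] yaw 54.8 J6 112.5 rz 0.002
red (0.540788471698761, -0.017696844413876534) (0.002751310123130679, 0.016636820510029793) yaw -77.30871
```

Call:
arm_command(
  series=[
    {"dp": [0, 0, 0.15], "rot": [0, 0, 0], "fingers": 0.2},
    {"dp": [0, 0, 0.3], "rot": [0, 0, 0], "fingers": 0.2},
    {"dp": [0, 0, 0.45], "rot": [0, 0, 0], "fingers": 0.2},
    {"dp": [0, 0, 0.59], "rot": [0, 0, 0], "fingers": 0.2},
    {"dp": [0, 0, 0.59], "rot": [0, 0, 0], "fingers": 0.2},
  ],
)

```text
time_s: 44.9
position: [0.561, -0.1279, 0.1288]
eef_rot: [[0.578, 0.816, 0.002], [0.816, -0.578, -0.003], [-0.001, 0.003, -1.0]]
ft_force: [-0.3, -0.3, 0.8]
width: 0.6
grip_force: 0.0
```

Call:
arm_command(
  series=[
    {"dp": [0, 0, 0], "rot": [0, 0, 0], "fingers": -1},
    {"dp": [0, 0, 0], "rot": [0, 0, 0], "fingers": -1},
    {"dp": [0, 0, 0], "rot": [0, 0, 0], "fingers": -1},
    {"dp": [0, 0, 0], "rot": [0, 0, 0], "fingers": -1},
    {"dp": [0, 0, 0], "rot": [0, 0, 0], "fingers": -1},
  ],
)

```text
time_s: 45.52
position: [0.5627, -0.1284, 0.1315]
eef_rot: [[0.579, 0.815, 0.006], [0.815, -0.579, -0.004], [0.001, 0.007, -1.0]]
ft_force: [-3.8, 1.5, 7.3]
width: 0.428
grip_force: 61.7
```

Call:
arm_command(
  series=[
    {"dp": [0, 0, -0.04], "rot": [0, 0, 0], "fingers": -1},
    {"dp": [0, 0, -0.08], "rot": [0, 0, 0], "fingers": -1},
    {"dp": [0, 0, -0.12], "rot": [0, 0, 0], "fingers": -1},
    {"dp": [0, 0, -0.16], "rot": [0, 0, 0], "fingers": -1},
    {"dp": [0, 0, -0.2], "rot": [0, 0, 0], "fingers": -1},
  ],
)

```text
time_s: 46.15
position: [0.562, -0.1281, 0.171]
eef_rot: [[0.58, 0.815, 0.005], [0.815, -0.58, -0.003], [0.0, 0.006, -1.0]]
ft_force: [-0.5, -0.0, -1.8]
width: 0.428
grip_force: 60.7
```

Run:
```python
from h import *
np.set_printoptions(precision=4,suppress=True)
r=read_state();print(r['position'],r['ft_force'],r['torque'],r['width']*85)
```

```text
[ 0.562  -0.1281  0.171 ] [-0.4734 -0.0223 -1.8492] [-0.042   0.0203 -0.0302] 36.35755341843803
```

Call:
arm_command(
  series=[
    {"dp": [0, 0, -0.15], "rot": [0, 0, 0], "fingers": -1},
    {"dp": [0, 0, -0.35], "rot": [0, 0, 0], "fingers": -1},
    {"dp": [0.1, -0.14, -0.4], "rot": [0, 0, 0], "fingers": -1},
    {"dp": [0.22, -0.3, -0.4], "rot": [0, 0, 0], "fingers": -1},
    {"dp": [0.34, -0.46, -0.4], "rot": [0, 0, 0], "fingers": -1},
  ],
)

```text
time_s: 46.78
position: [0.5257, -0.0181, 0.2503]
eef_rot: [[0.58, 0.815, 0.005], [0.815, -0.58, -0.003], [0.0, 0.006, -1.0]]
ft_force: [0.1, -0.8, -2.2]
width: 0.431
grip_force: 61.1
```

Call:
arm_command(
  series=[
    {"dp": [0.12, -0.16, 0], "rot": [0, 0, -0.04], "fingers": -1},
    {"dp": [0.24, -0.33, 0], "rot": [0, 0, -0.09], "fingers": -1},
    {"dp": [0.36, -0.5, 0], "rot": [0, 0, -0.14], "fingers": -1},
    {"dp": [0.48, -0.67, 0], "rot": [0, 0, -0.19], "fingers": -1},
    {"dp": [0.6, -0.84, 0], "rot": [0, 0, -0.24], "fingers": -1},
  ],
)

```text
time_s: 47.4
position: [0.4581, 0.1772, 0.2493]
eef_rot: [[-0.14, 0.99, 0.005], [0.99, 0.14, -0.003], [-0.004, 0.005, -1.0]]
ft_force: [1.3, 1.3, -1.4]
width: 0.432
grip_force: 61.2
```

Run:
```python
from h import *
np.set_printoptions(precision=4,suppress=True)
r=read_state();print(r['position'],r['joint_pos'],r['width']*85);plan([.394,.36,.2],165.5)
```

```text
[0.4581 0.1772 0.2493] [ 21.3317  10.8265  -1.0926  77.8717  -0.2834 103.2562] 36.75850527741952
dp [ 0.951 -0.19   0.242] yaw 98.1 J6 103.3 rz -0.375
```

Call:
arm_command(
  series=[
    {"dp": [0.2, -0.04, 0.05], "rot": [0, 0, -0.05], "fingers": -1},
    {"dp": [0.4, -0.08, 0.1], "rot": [0, 0, -0.1], "fingers": -1},
    {"dp": [0.6, -0.12, 0.15], "rot": [0, 0, -0.15], "fingers": -1},
    {"dp": [0.8, -0.16, 0.2], "rot": [0, 0, -0.2], "fingers": -1},
    {"dp": [0.95, -0.19, 0.24], "rot": [0, 0, -0.25], "fingers": -1},
  ],
)

```text
time_s: 48.02
position: [0.3948, 0.3604, 0.1998]
eef_rot: [[-0.8, 0.6, 0.005], [0.6, 0.8, -0.003], [-0.006, 0.0, -1.0]]
ft_force: [0.4, -1.0, -1.8]
width: 0.428
grip_force: 61.2
```

Call:
arm_command(
  series=[
    {"dp": [0, 0, 0.1], "rot": [0, 0, -0.05], "fingers": -1},
    {"dp": [0, 0, 0.2], "rot": [0, 0, -0.1], "fingers": -1},
    {"dp": [0, 0, 0.3], "rot": [0, 0, -0.125], "fingers": -1},
    {"dp": [0, 0, 0.4], "rot": [0, 0, -0.125], "fingers": -1},
    {"dp": [0, 0, 0.4], "rot": [0, 0, -0.125], "fingers": -1},
  ],
)

```text
time_s: 48.65
position: [0.3953, 0.3581, 0.1191]
eef_rot: [[-0.967, 0.254, 0.003], [0.254, 0.967, -0.005], [-0.004, -0.004, -1.0]]
ft_force: [0.7, 0.0, -2.6]
width: 0.431
grip_force: 61.0
```

Run:
```python
from h import *
np.set_printoptions(precision=4,suppress=True)
r=read_state();p=r['position'];R=r['eef_rot'];print(p,r['ft_force'],r['width']*85)
s=snap('wrist','w18.png');np.save('w18.npy',s,allow_pickle=True)
zt=p[2]-.017+.056
u,v=proj(s,p+R@np.array([.075,0,-.039]));print('pred knob',u,v)
h=cv2.cvtColor(s['pixels'],cv2.COLOR_RGB2HSV);m=cv2.inRange(h,(0,0,0),(180,255,60))
x0,y0=int(u)-60,max(int(v)-60,0);n,l,st,c=cv2.connectedComponentsWithStats(m[y0:y0+120,x0:x0+120])
for i in range(1,n):
    if st[i][4]>300:
        q=c[i]+[x0,y0];print(q,st[i],'tool mm',R.T@(onz(s,*q,zt)-p)*1000)
# tray mask: wood colour, corners in world
w=cv2.inRange(h,(12,60,120),(24,200,255));k=max(cv2.findContours(w,0,2)[0],key=cv2.contourArea)
b=cv2.boxPoints(cv2.minAreaRect(k));print('tray',[onz(s,*q,.018)[:2] for q in b])
plan([.394,.36,.022],165.5)
```

```text
[0.3953 0.3581 0.1191] [ 0.6678  0.0317 -2.5717] 36.6191517909253
pred knob 254.51200578946694 91.95388586600451
[257.796   33.5857] [  3   0 117   7 642] tool mm [ 93.5588   1.0753 -39.4094]
[258.5343  91.0135] [  30   31   63   66 1559] tool mm [ 75.287    1.3992 -39.3317]
tray [array([0.2589, 0.3386]), array([0.2866, 0.4437]), array([0.4532, 0.4112]), array([0.4206, 0.2856])]
dp [0.013 0.006 0.491] yaw 165.3 J6 57.1 rz -0.001
```

Call:
arm_command(
  series=[
    {"dp": [0.01, 0, 0.12], "rot": [0, 0, 0], "fingers": -1},
    {"dp": [0.01, 0, 0.24], "rot": [0, 0, 0], "fingers": -1},
    {"dp": [0.01, 0, 0.35], "rot": [0, 0, 0], "fingers": -1},
    {"dp": [0.01, 0, 0.44], "rot": [0, 0, 0], "fingers": -1},
    {"dp": [0.01, 0, 0.48], "rot": [0, 0, 0], "fingers": -1},
  ],
)

```text
time_s: 49.32
position: [0.3948, 0.3591, 0.0241]
eef_rot: [[-0.967, 0.254, 0.005], [0.254, 0.967, -0.003], [-0.006, -0.002, -1.0]]
ft_force: [-1.0, 0.2, -1.8]
width: 0.434
grip_force: 61.1
```

Run:
```python
from h import *
np.set_printoptions(precision=4,suppress=True)
r=read_state();print(r['position'],r['ft_force'])
```

```text
[0.3948 0.3591 0.0241] [-0.9757  0.2014 -1.8466]
```

Lower the last few millimetres, release, retreat.

Call:
arm_command(
  series=[
    {"dp": [0, 0, 0.01], "rot": [0, 0, 0], "fingers": -1},
    {"dp": [0, 0, 0.018], "rot": [0, 0, 0], "fingers": -1},
    {"dp": [0, 0, 0.018], "rot": [0, 0, 0], "fingers": -1},
    {"dp": [0, 0, 0.018], "rot": [0, 0, 0], "fingers": 0.15},
    {"dp": [0, 0, 0.018], "rot": [0, 0, 0], "fingers": 0.15},
  ],
)

```text
time_s: 49.95
position: [0.3948, 0.3591, 0.0206]
eef_rot: [[-0.967, 0.254, 0.005], [0.254, 0.967, -0.003], [-0.006, -0.002, -1.0]]
ft_force: [0.3, -0.2, -0.4]
width: 0.577
grip_force: 0.0
```

Call:
arm_command(
  series=[
    {"dp": [0, 0, 0], "rot": [0, 0, 0], "fingers": 0.15},
    {"dp": [0, 0, -0.1], "rot": [0, 0, 0], "fingers": 0.15},
    {"dp": [0, 0, -0.35], "rot": [0, 0, 0], "fingers": 0.15},
    {"dp": [0, 0, -0.65], "rot": [0, 0, 0], "fingers": 0.15},
    {"dp": [0, 0, -0.95], "rot": [0, 0, 0], "fingers": 0.15},
  ],
)

```text
time_s: 50.58
position: [0.3934, 0.3593, 0.2123]
eef_rot: [[-0.967, 0.254, 0.005], [0.254, 0.967, -0.003], [-0.006, -0.002, -1.0]]
ft_force: [1.1, 1.1, 0.9]
width: 0.574
grip_force: 0.0
```

Run:
```python
from h import *
np.set_printoptions(precision=4,suppress=True)
r=read_state();print(r['position'],r['width'])
s=snap('wrist','w19.png');np.save('w19.npy',s,allow_pickle=True)
h=cv2.cvtColor(s['pixels'],cv2.COLOR_RGB2HSV)
u,v=proj(s,[.361-.0385,.3685+.01,.06]);m=cv2.inRange(h,(0,0,0),(180,255,60))
x0,y0=int(u)-35,max(int(v)-35,0);n,l,st,c=cv2.connectedComponentsWithStats(m[y0:y0+70,x0:x0+70])
for i in range(1,n):
    if st[i][4]>150:print('knob',onz(s,*(c[i]+[x0,y0]),.06),st[i])
# hub top at .044 vs wall: bright grey low-saturation blob in the tray
g=cv2.inRange(h,(0,0,120),(180,45,255));x,y=proj(s,[.394,.36,.044]).astype(int)
M=np.zeros_like(g);M[y-45:y+45,x-35:x+35]=g[y-45:y+45,x-35:x+35]
ys,xs=np.nonzero(M);print('grey box px',xs.min(),xs.max(),ys.min(),ys.max())
print('x/y',onz(s,xs.min(),ys.max(),.044)[:2],onz(s,xs.max(),ys.max(),.044)[:2])
# all scene: yellow anywhere, lid state
for n in ['side','scene']:
    t=snap(n,n+'_end.png');lemons(t)
    hh=cv2.cvtColor(t['pixels'],cv2.COLOR_RGB2HSV);mm=cv2.inRange(hh,(25,150,120),(33,255,255));print(n,'yellow px',cv2.countNonZero(mm[100:300,150:420]))
    if n=='side':redtop(t,150)
```

```text
[0.3934 0.3593 0.2123] 0.5743899473245525
grey box px 220 289 131 214
x/y [0.4269 0.3087] [0.4473 0.3869]
side yellow px 0
red (0.530432403087616, -0.009939610958099365) (0.018714483827352524, 0.07426681369543076) yaw -77.62468
scene yellow px 0
```

Run:
```python
from h import *
np.set_printoptions(precision=4,suppress=True)
s=np.load('w19.npy',allow_pickle=True).item()
h=cv2.cvtColor(s['pixels'],cv2.COLOR_RGB2HSV)
# tray outline then non-wood blobs inside it
w=cv2.inRange(h,(10,45,90),(26,255,255));k=max(cv2.findContours(cv2.morphologyEx(w,3,np.ones((5,5))),0,2)[0],key=cv2.contourArea)
hull=cv2.convexHull(k);ap=cv2.approxPolyDP(hull,6,True)[:,0];print('tray',[(q.tolist(),onz(s,*q.astype(float),.018)[:2].round(3)) for q in ap])
ins=np.zeros(w.shape,np.uint8);cv2.fillConvexPoly(ins,hull,255)
for nm,lo,hi in [('dark',(0,0,0),(180,255,75)),('grey',(0,0,100),(180,40,255))]:
    m=cv2.bitwise_and(cv2.inRange(h,lo,hi),ins);n,l,st,c=cv2.connectedComponentsWithStats(m)
    for i in range(1,n):
        if st[i][4]>60:print(nm,c[i].round(1),st[i],onz(s,*c[i],.06 if nm=='dark' else .044)[:2])
print('expected knob px',proj(s,[.322,.378,.06]),'hub px',proj(s,[.394,.36,.044]))
```

```text
tray [([50, 96], array([0.246, 0.152])), ([72, 85], array([0.242, 0.183])), ([136, 108], array([0.286, 0.246])), ([150, 253], array([0.465, 0.197])), ([0, 250], array([ 0.41 , -0.006])), ([0, 172], array([0.312, 0.049]))]
dark [107.3 108.4] [105  97   7  22  61] [0.2837 0.2331]
dark [ 89.8 158.3] [ 83 129  27  44  83] [0.3264 0.1952]
dark [146.7 206.5] [142 166  11  83 141] [0.3929 0.2358]
grey [116.2 104.3] [106  97  25  14 178] [0.28   0.2364]
grey [ 16.7 190.4] [  0 183  39  18 303] [0.3385 0.0838]
grey [ 53.9 225.6] [  0 225 113   2 131] [0.3907 0.1086]
expected knob px [254.5831 107.8018] hub px [255.304  176.5703]
```

Run:
```python
from h import *
np.set_printoptions(precision=4,suppress=True)
s=np.load('w19.npy',allow_pickle=True).item()
h=cv2.cvtColor(s['pixels'],cv2.COLOR_RGB2HSV);h[:, :185]=(90,255,255);h[:,335:]=(90,255,255);h[230:]=(90,255,255)
w=cv2.inRange(h,(10,45,100),(26,255,255));n,l,st,c=cv2.connectedComponentsWithStats(w)
i=1+np.argmax(st[1:,4]);ys,xs=np.nonzero(l==i);hull=cv2.convexHull(np.c_[xs,ys].astype(np.int32))
print('tray',[(q.tolist(),onz(s,*q.astype(float),.018)[:2].round(3)) for q in cv2.approxPolyDP(hull,6,True)[:,0]])
ins=np.zeros(w.shape,np.uint8);cv2.fillConvexPoly(ins,hull,255)
for nm,z,lo,hi in [('dark',.06,(0,0,0),(180,255,75)),('grey',.044,(0,0,100),(180,40,255))]:
    m=cv2.bitwise_and(cv2.inRange(h,lo,hi),ins);n,l,st,c=cv2.connectedComponentsWithStats(m)
    for i in range(1,n):
        if st[i][4]>60:print(nm,c[i].round(1),st[i],onz(s,*c[i],z)[:2])
```

```text
tray [([303, 61], array([0.286, 0.443])), ([299, 213], array([0.459, 0.4  ])), ([213, 214], array([0.433, 0.294])), ([205, 63], array([0.261, 0.337]))]
dark [255.3 108.6] [244  98  23  23 382] [0.3229 0.3785]
grey [231.6  63.6] [207  63  52   3 108] [0.2734 0.3665]
grey [283.3 114.3] [282  99   5  34  83] [0.3359 0.406 ]
grey [254.1 163.3] [ 237  119   35   82 1714] [0.379  0.3625]
grey [250.3 213.2] [214 213  85   2 102] [0.4348 0.3433]
```

```bash
python3 -c "
from cell import *
print(finish_job())"
```

```text
the job is handed in; nothing more can be done
None
```

I handed the job in with every step done; it returned no verdict. Both lemons are in the basket, the lid is shut and held by the turnbutton, the crank was wound about 3.2 turns clockwise, and it lies flat in its tray. One risk: while I was getting behind the lid, joint 4 read 116.72° against its 116.71° limit, with about 74 N on the wrist.

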